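# Tighten the grinding wheel's clamp plate in cross order

### The job

Using the orange-handled socket wrench, tighten the four brass nuts of the leaning grinding wheel evenly, clockwise, in cross order (a nut, the one opposite, then the other two): a first pass bringing each nut's white stripe to its yellow mark, then a second pass in cross order bringing each to its red mark, where it stops. Then stand the wrench upright again near the middle of its black rubber mat and let go. Touch the grinder with the wrench only, and leave the other things on the bench where they are.

Things in the scene. Friction and masses are not known exactly. Their poses are not given: they have to be found in the camera images.
- grinder: Fixed bench grinder: blue basin 280x260, 34 high, with a terracotta stone wheel (radius 115) under a steel clamp plate (radius 90). Origin under the basin's middle. The spindle leans 30 degrees from vertical towards the grinder's -x (the robot's side); the plate's face centre is at (-4, 0, 132) in this frame, a hub there stands 10 proud.
- wheel (a joint): Angle of the wheel about its spindle; locked, does not turn. It differs from start to start. Four nuts a, b, c, d stand on its plate at 90 degrees on a circle of radius 52, in counter-clockwise order seen from above: a is opposite c, b opposite d.
- nut_a (a joint): Rotation of nut a in rad, growing clockwise as seen looking down on the plate (tightening). 0 = stripe points straight outward from the wheel's centre; starts anywhere in 0 to 0.2; 0.6 = stripe at the yellow mark; 1.2 = at the red mark; hard stop at 1.25. Stays where it is left; about 0.2 N m turns it.
- nut_b (a joint): Rotation of nut b in rad, growing clockwise as seen looking down on the plate (tightening). 0 = stripe points straight outward from the wheel's centre; starts anywhere in 0 to 0.2; 0.6 = stripe at the yellow mark; 1.2 = at the red mark; hard stop at 1.25. Stays where it is left; about 0.2 N m turns it.
- nut_c (a joint): Rotation of nut c in rad, growing clockwise as seen looking down on the plate (tightening). 0 = stripe points straight outward from the wheel's centre; starts anywhere in 0 to 0.2; 0.6 = stripe at the yellow mark; 1.2 = at the red mark; hard stop at 1.25. Stays where it is left; about 0.2 N m turns it.
- nut_d (a joint): Rotation of nut d in rad, growing clockwise as seen looking down on the plate (tightening). 0 = stripe points straight outward from the wheel's centre; starts anywhere in 0 to 0.2; 0.6 = stripe at the yellow mark; 1.2 = at the red mark; hard stop at 1.25. Stays where it is left; about 0.2 N m turns it.
- nut_a_seat (a point): Nut a: on its axis, on top of its dark round skirt (radius 23, 3 thick), where the wrench's mouth comes to rest. z = out of the plate along the nut's axis; x = the way the white stripe points (turns with the nut). From here a brass square (20x20, sides along x and y) rises 14, then a cone to 21 in all. Its yellow mark and, clockwise of it, its red one lie on the plate 24 to 34 from the axis.
- nut_b_seat (a point): Nut b: on its axis, on top of its dark round skirt (radius 23, 3 thick), where the wrench's mouth comes to rest. z = out of the plate along the nut's axis; x = the way the white stripe points (turns with the nut). From here a brass square (20x20, sides along x and y) rises 14, then a cone to 21 in all. Its yellow mark and, clockwise of it, its red one lie on the plate 24 to 34 from the axis.
- nut_c_seat (a point): Nut c: on its axis, on top of its dark round skirt (radius 23, 3 thick), where the wrench's mouth comes to rest. z = out of the plate along the nut's axis; x = the way the white stripe points (turns with the nut). From here a brass square (20x20, sides along x and y) rises 14, then a cone to 21 in all. Its yellow mark and, clockwise of it, its red one lie on the plate 24 to 34 from the axis.
- nut_d_seat (a point): Nut d: on its axis, on top of its dark round skirt (radius 23, 3 thick), where the wrench's mouth comes to rest. z = out of the plate along the nut's axis; x = the way the white stripe points (turns with the nut). From here a brass square (20x20, sides along x and y) rises 14, then a cone to 21 in all. Its yellow mark and, clockwise of it, its red one lie on the plate 24 to 34 from the axis.
- wrench_grip (a point): Socket wrench, loose, 135 long, standing mouth down on its mat. This point: on its axis, middle of its orange square handle (22x22, from 65 to 135 above the mouth), 100 above the mouth. z = from mouth to handle; x, y = normal to the handle's faces. Starts turned up to 0.35 rad to the mat.
- mat: Fixed black rubber mat 130x130, 4 thick; origin under its centre. Left or right of the grinder.
- stone_stand: Bystander: a yellow whetstone 205x70x30 in a wooden stand 230x85, 52 high; origin under its centre.
- stone_grey: Bystander: a grey whetstone 200x70x28; origin under its centre.
- stone_green: Bystander: a green whetstone 180x70x25 lying on the grey one; origin under its centre.
- beaker: Bystander: a white cup, 84 across, 110 high; origin under its centre.
- spanner: Bystander: a flat open-ended spanner lying on the bench; origin under its middle.
- dresser: Bystander: a small white dressing stone 75x25x25; origin under its centre.
- oil_can: Bystander: a blue can, 56 across, 120 high; origin under its centre.
- wrench: The same wrench, 0.25 to 0.4 kg; origin at the middle of its mouth. Steel socket 34x34 outside, 30 high, sides parallel to the handle's; square hole 24x24, 24 deep: it slides over a 20x20 nut with 2 play each side, in any of four quarter turns, and turns up to about 0.2 rad before it drives the nut. Shaft above it 16 thick.
Mind the look-alikes: they are no part of the job. What is meant by the wrench is not turquoise, and is the smaller of those in its own colour. Of the things shaped like the mat, the black one is meant.

How it is judged:
By the outcome, as a careful person would: the job done as asked, in the order asked, and still so for the second after the job is handed in, with the robot touching nothing.
It also fails if it takes over 72 s, if anything falls off the work surface, if the arm or the gripper's body presses on something with over 40 N, if the wrist force passes 120 N, or if a joint passes its speed limit or range.

### The arm

A 6-joint arm with a two-finger parallel gripper is mounted at the origin on the work surface. World frame = base frame: x ahead of the robot, y to its left, z up, the work surface at z = 0. Lengths are in m, angles in rad, forces in N, time in s.
With the tool pointing down it reaches from about 0.3 to 0.95 m from the base axis. Payload 3.1 kg.
Tool frame: the origin (TCP) lies on the centre line of the jaws, within the pads' length; the fingertips stand 25 mm ahead of it and the grasp point (between the pads) lies 6 mm ahead of it; z points along the fingers, y is the line along which they close (so a half turn about z gives the same grasp; the last joint's range is limited). The gripper opens to 85 mm and grips with 20 to 120 N. Pads are 22 mm wide; open, the fingers measure 114 mm over their backs; the gripper's body (76 mm by 85 mm) begins 54 mm behind the grasp point. The pads swing forward as they close: fully open they stand 13 mm farther back than shut.
Start: joints at [1.255, 0.308, 1.634, -0, 1.2, -0.07], TCP at [0.152, 0.606, 0.256] pointing down, gripper open.
Joint ranges: [-3.06, 3.06], [-0.79, 1.96], [0.05, 2.63], [-1.19, 4.34], [0.05, 2.64], [-2.94, 2.94]. Speed limits (rad/s): [2.79, 2.79, 3.14, 3.14, 3.14, 3.14].

### API

Orientations are given as a unit quaternion [w, x, y, z].
In Python, from plant import * gives the robot as it stands.
- The arm moves only by the tool step_arm, never from a script. Its argument "plan" is a list of rows, each an object of numbers: "x", "y", "z": the shift along the world's x, y, z each as a share of 0.2 m, from -1 to 1; "rx", "ry", "rz": the turn, a rotation vector about the world's x, y, z each as a share of pi rad, from -1 to 1. In form: [{"x": .., "y": .., "z": .., "rx": .., "ry": .., "rz": ..}, ...]. A call has exactly 10 rows; each row shifts and turns the commanded pose from where the row before left it; what a row does not reach is not made up. A row lasts 1/12 s, in which the tool goes at most 41.7 mm and 7.16 degrees, less where a joint would pass 70% of its speed; a pose out of reach is approached as far as the arm can. A call with a number of a shift or a turn outside -1 to 1 is refused whole. A call with a gripper value outside its range is refused whole. "gripper" is the opening, from 0 (shut) to 1 (fully open), set as the call begins (left out, the last holds). The fingers move at their own pace and stop on an object; the grip force is fixed at half the most. Time passes only in rows, so rows that do not move let the fingers close, or fill a call up. It gives the time, the measured TCP pose, the force, the opening and the grip force at its end, in the units of the state.
- read_state(): the state, without advancing time (a new reading comes with each control period).
- read_camera(name): name is "side" or "top"; returns the picture (480x640x3 uint8, red, green, blue); there is no depth.
- camera_params(name): a dict with "mtx" (3x3 intrinsics, pixels), "k1" (the pictures are not rectified: a ray, as slopes to the right and down, at radius r is drawn at 1 + k1 r^2 times it, then the intrinsics apply), "extrinsics" (4x4, takes a point from camera to world coordinates). Camera axes: x right, y down, z forward; pixel columns grow to the right and rows downward; lengths in m; the calibration is good to about 2 mm. A picture is of the moment at which its call begins. camera_params takes no time and is no camera call.
- close_job(): hands the job in; it is judged then, once.
The state is a dict: "time": time; "joints": joint angles; "qd": joint speeds; "joint_efforts": joint torques, N m; "eef_pos": TCP position; "ee_rot": TCP orientation; "contact_force": force on the tool from outside, world axes, zero at the start; "torque": the same for the moment, N m; "gripper_width": opening from 0.0 (shut) to 1.0 (fully open); "finger_force": force on a finger pad.
Only numpy, scipy, OpenCV 4.12 (cv2) and the standard library are available. Lean on these libraries where they do the work, as an engineer would, in place of code of your own. Each camera call takes 0.05 s, during which the arm holds its last target. There are 200 camera calls.

## Working session

There is one attempt and no reset: what is moved stays moved. The work goes in short steps, Python scripts to look and compute and a tool call to move; the robot and the scene stay as the last step left them, time stands still between calls to the robot, and variables do not carry over. Pictures are saved under pics/ and viewed, at most 12 in all, crops included, and the job is handed in when it is done.

Besides the shell and the picture viewer there is one more tool, called after "Call:" as name(argument=value, ...), one argument or row to a line, values as JSON. step_arm: Moves the arm, as the interface text tells. Its arguments: {"type":"object","properties":{"plan":{"type":"array","items":{"type":"object","properties":{"x":{"type":"number"},"y":{"type":"number"},"z":{"type":"number"},"rx":{"type":"number"},"ry":{"type":"number"},"rz":{"type":"number"}}}},"gripper":{"type":"number"}},"required":["plan"]}

```bash
ls; mkdir -p pics; python3 - <<'E'
from plant import *
import cv2,json
for n in("side","top"):
    im=read_camera(n); cv2.imwrite(f"pics/{n}0.png",im[:,:,::-1]); p=camera_params(n); print(n,p)
print(read_state())
E
```

```text
pics
side {'mtx': array([[498.58958815,   0.        , 313.22044481],
       [  0.        , 498.58958815, 249.31689658],
       [  0.        ,   0.        ,   1.        ]]), 'k1': -0.045346066616129714, 'extrinsics': array([[ 0.98503724, -0.13801864,  0.10321095,  0.33599043],
       [-0.17122913, -0.71583072,  0.67695418, -0.79431312],
       [-0.01955073, -0.68449779, -0.72875273,  0.96297443],
       [ 0.        ,  0.        ,  0.        ,  1.        ]])}
top {'mtx': array([[594.35711349,   0.        , 316.04551887],
       [  0.        , 594.35711349, 232.97944013],
       [  0.        ,   0.        ,   1.        ]]), 'k1': -0.16618704962549746, 'extrinsics': array([[ 0.01867588, -0.99556744,  0.09217751,  0.3379809 ],
       [-0.99980454, -0.01919419, -0.00473954, -0.00345721],
       [ 0.0064878 , -0.09207098, -0.99573131,  1.52501253],
       [ 0.        ,  0.        ,  0.        ,  1.        ]])}
{'time': 0.1, 'joints': array([ 1.25529941e+00,  3.08950877e-01,  1.63504964e+00,  5.11513627e-06,
        1.19971770e+00, -6.96709005e-02]), 'qd': array([ 8.77497899e-06, -1.72096798e-03, -3.42034376e-03, -9.36608416e-05,
        8.78118165e-05,  8.91112902e-04]), 'joint_efforts': array([-3.90014839e-04, -4.16408050e+01, -2.77646273e+01, -4.30765158e-05,
        3.96172007e-03,  4.41603490e-06]), 'eef_pos': array([0.1518899 , 0.60554651, 0.25514594]), 'ee_rot': array([-2.05750050e-04,  1.22604608e-01,  9.92455027e-01, -1.04267686e-03]), 'contact_force': array([ 0.14866315, -0.00382565,  0.51309201]), 'torque': array([-0.02130173,  0.02464433,  0.00829334]), 'finger_force': 0.0, 'gripper_width': 1.0041191445653346}
```

View pics/side0.png

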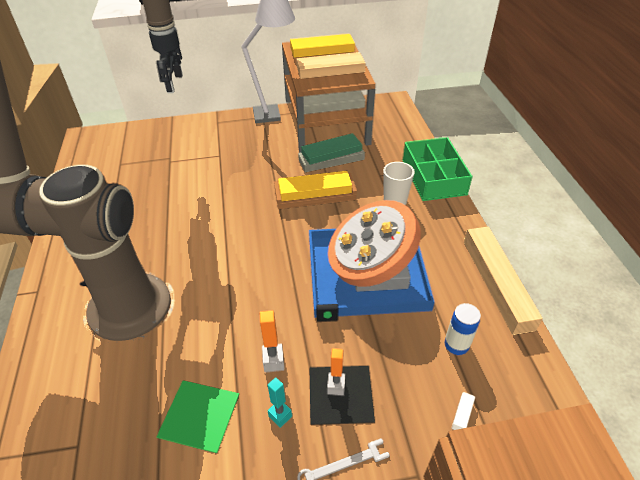

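View pics/top0.png

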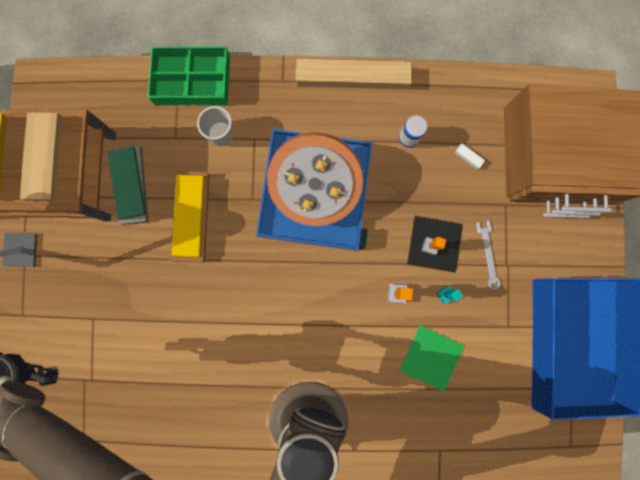

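The two orange wrenches stand at side (269,340) / top (400,294), which is the larger, and at side (336,370) / top (435,244), which is the smaller and is on the black mat. There is also a turquoise one at side (277,400) / top (451,295). I choose the smaller orange one on the black mat (side (342,395)) and will check it in a close crop.

```bash
cat > h.py <<'E'
import numpy as np, cv2
from plant import *
from scipy.spatial.transform import Rotation as R
P={n:camera_params(n) for n in("side","top")}
def ray(n,px):
    p=P[n];K=p["mtx"];d=np.array([(px[0]-K[0,2])/K[0,0],(px[1]-K[1,2])/K[1,1]])
    u=d.copy()
    for _ in range(20): u=d/(1+p["k1"]*(u@u))
    E=p["extrinsics"];v=E[:3,:3]@np.array([*u,1]);return E[:3,3],v/np.linalg.norm(v)
def onplane(n,px,q,nn=(0,0,1)):
    o,v=ray(n,px);nn=np.array(nn);return o+v*((np.array(q)-o)@nn)/(v@nn)
def onz(n,px,z): return onplane(n,px,(0,0,z))
def tri(ps,pt):
    o1,v1=ray("side",ps);o2,v2=ray("top",pt)
    s=np.linalg.lstsq(np.c_[v1,-v2],o2-o1,rcond=None)[0]
    a,b=o1+s[0]*v1,o2+s[1]*v2;return (a+b)/2,np.linalg.norm(a-b)
def proj(n,X):
    p=P[n];E=p["extrinsics"];c=E[:3,:3].T@(np.array(X)-E[:3,3]);u=c[:2]/c[2];u=u*(1+p["k1"]*(u@u));K=p["mtx"]
    return np.array([K[0,0]*u[0]+K[0,2],K[1,1]*u[1]+K[1,2]])
def blobs(n,im,lo,hi,roi,mn=6):
    h=cv2.cvtColor(im,cv2.COLOR_RGB2HSV);m=cv2.inRange(h,lo,hi);x0,y0,x1,y1=roi;k=np.zeros_like(m);k[y0:y1,x0:x1]=m[y0:y1,x0:x1]
    c,_=cv2.findContours(k,cv2.RETR_EXTERNAL,cv2.CHAIN_APPROX_NONE);return k,[q for q in c if cv2.contourArea(q)>=mn]
E
python3 - <<'E'
from h import *
s=read_camera("side");t=read_camera("top")
def crop(im,x,y,w,h): return cv2.resize(im[y:y+h,x:x+w],(400,300),interpolation=cv2.INTER_CUBIC)
a=np.vstack([np.hstack([crop(s,320,195,108,81),crop(t,265,140,100,75)]),np.hstack([crop(s,240,300,160,120),crop(t,380,210,100,75)])])
cv2.imwrite("pics/c1.png",a[:,:,::-1])
# basin & mat
for n,im,lo,hi,roi in[("top",t,(100,120,60),(125,255,255),(240,110,390,260)),("top",t,(0,0,0),(179,255,50),(395,205,475,285)),("side",s,(0,0,0),(179,255,50),(300,350,390,435))]:
    m,c=blobs(n,im,lo,hi,roi);q=cv2.convexHull(np.vstack(c));print(n,cv2.minAreaRect(q),cv2.approxPolyDP(q,4,True)[:,0].tolist())
for n,im,roi in[("top",t,(410,220,460,260)),("side",s,(320,340,350,385))]:
    m,c=blobs(n,im,(5,170,120),(20,255,255),roi)
    q=max(c,key=cv2.contourArea);print(n,"orange",cv2.minAreaRect(q),cv2.approxPolyDP(cv2.convexHull(q),1.2,True)[:,0].tolist())
E
```

```text
top ((315.17828369140625, 189.19577026367188), (103.24675750732422, 107.97633361816406), 8.035711288452148) [[370, 143], [358, 248], [257, 234], [273, 129]]
top ((434.9459533691406, 243.82432556152344), (47.18251037597656, 47.01811218261719), 9.462322235107422) [[460, 226], [454, 270], [409, 262], [417, 217]]
side ((340.22406005859375, 402.84027099609375), (43.609405517578125, 21.514829635620117), 75.0685806274414) [[345, 379], [353, 422], [340, 422], [327, 395]]
top orange ((438.10003662109375, 242.7000274658203), (13.914020538330078, 12.649109840393066), 18.43494987487793) [[445, 239], [443, 248], [438, 249], [430, 246], [433, 238], [438, 236]]
side orange ((336.5, 362.5), (27.0, 11.0), 90.0) [[338, 376], [331, 374], [331, 352], [341, 349], [342, 367], [340, 375]]
```

View pics/c1.png

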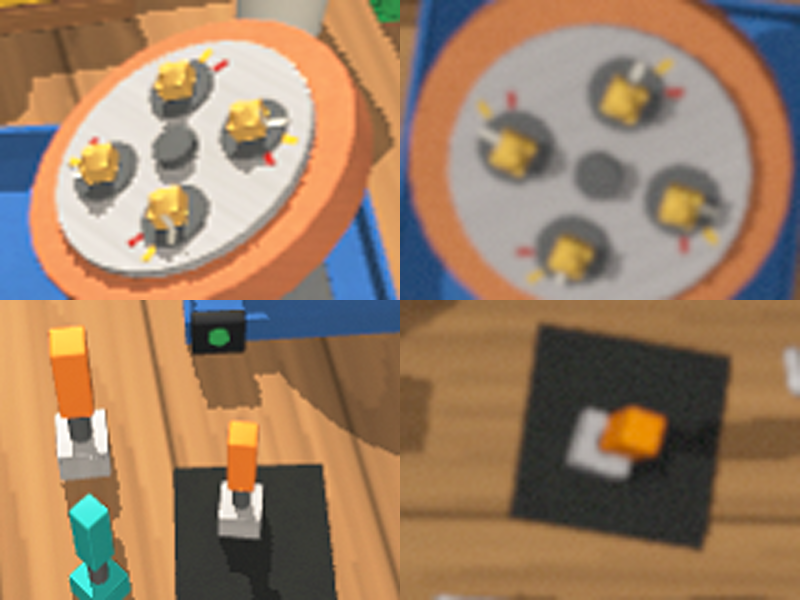

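The crop confirms the choice: the smaller orange wrench stands on the black mat, with the larger orange and turquoise ones beside it. All four nuts show white stripes, with yellow and then red marks clockwise.

```bash
python3 - <<'E'
from h import *
s=read_camera("side");t=read_camera("top")
hs=cv2.cvtColor(s,cv2.COLOR_RGB2HSV);ht=cv2.cvtColor(t,cv2.COLOR_RGB2HSV)
print("top hue/V");
for y in range(235,251): print(y,[f"{ht[y,x,0]},{ht[y,x,2]}" if ht[y,x,1]>150 else "-" for x in range(428,448)])
print("side")
for y in range(347,362): print(y,[f"{hs[y,x,0]},{hs[y,x,2]}" if hs[y,x,1]>150 else "-" for x in range(329,344)])
# basin corners at z=.034
c=[onz("top",p,.034) for p in[(370,143),(358,248),(257,234),(273,129)]]
m,_=blobs("top",t,(100,120,60),(125,255,255),(240,110,390,260))
for a,b in((0,1),(1,2),(2,3),(3,0)):
    d=c[b]-c[a];print(c[a].round(4),np.linalg.norm(d).round(3),np.arctan2(d[1],d[0]).round(3))
for n,im,roi in(("top",t,(270,140,365,225)),("side",s,(325,200,415,275))):
    k,cc=blobs(n,im,(18,130,110),(30,255,255),roi,20)
    for q in cc:
        M=cv2.moments(q);print(n,(round(M["m10"]/M["m00"],1),round(M["m01"]/M["m00"],1)),cv2.contourArea(q),cv2.boundingRect(q))
m,cc=blobs("top",t,(0,0,0),(179,255,50),(395,205,475,285))
for p in[[460, 226], [454, 270], [409, 262], [417, 217]]: print("mat",onz("top",p,.004).round(4))
E
```

```text
top hue/V
235 ['-', '-', '-', '-', '-', '-', '-', '-', '-', '-', '-', '-', '-', '-', '-', '-', '-', '-', '-', '-']
236 ['-', '-', '-', '-', '-', '-', '-', '-', '-', '11,111', '12,118', '11,105', '-', '-', '-', '-', '-', '-', '-', '-']
237 ['-', '-', '-', '-', '-', '-', '10,100', '13,117', '14,153', '15,185', '16,193', '15,181', '13,152', '12,126', '10,107', '-', '-', '-', '-', '-']
238 ['-', '-', '-', '-', '-', '13,131', '14,157', '14,172', '16,193', '18,217', '18,225', '17,219', '16,208', '15,195', '14,179', '12,153', '12,126', '10,100', '-', '-']
239 ['-', '-', '-', '-', '11,168', '14,175', '16,186', '16,192', '17,206', '18,227', '18,233', '19,232', '18,230', '17,227', '17,218', '15,208', '15,195', '13,162', '11,104', '-']
240 ['-', '-', '-', '-', '12,191', '16,192', '16,193', '16,199', '17,213', '18,230', '18,234', '18,234', '18,234', '18,233', '18,232', '18,229', '17,221', '15,188', '12,120', '-']
241 ['-', '-', '-', '-', '14,194', '15,197', '16,197', '17,205', '17,220', '18,231', '19,233', '18,234', '18,234', '18,233', '18,235', '17,233', '17,223', '16,188', '9,113', '-']
242 ['
[... 3480 characters left out ...]
 '12,227', '12,226', '12,227', '12,227', '12,227', '12,228', '12,222', '12,201', '-']
[ 0.7109 -0.1449  0.034 ] 0.272 3.038
[ 0.4401 -0.1168  0.034 ] 0.257 1.452
[0.4706 0.1383 0.034 ] 0.274 -0.12
[0.7427 0.1053 0.034 ] 0.252 -1.697
top (307.4, 203.5) 55.5 (303, 199, 10, 10)
top (334.6, 191.0) 59.0 (330, 186, 11, 11)
top (293.2, 177.7) 59.0 (288, 173, 11, 11)
top (320.6, 164.7) 61.0 (316, 160, 11, 11)
side (364.9, 250.1) 61.5 (360, 246, 10, 11)
side (346.1, 238.7) 75.0 (339, 234, 13, 11)
side (385.9, 227.4) 65.5 (381, 222, 12, 11)
side (367.0, 216.4) 69.5 (362, 212, 11, 10)
mat [ 0.5042 -0.385   0.004 ]
mat [ 0.3896 -0.369   0.004 ]
mat [ 0.4084 -0.2512  0.004 ]
mat [ 0.5254 -0.2716  0.004 ]
```

```bash
python3 - <<'E'
from h import *
from scipy.optimize import least_squares
pr=[((346.1,238.7),(307.4,203.5)),((385.9,227.4),(320.6,164.7)),((367,216.4),(293.2,177.7)),((364.9,250.1),(334.6,191))]
X=[]
for a,b in pr:
    x,e=tri(a,b);X.append(x);print(x.round(4),round(e,4))
X=np.array(X);c=X.mean(0);n=np.linalg.svd(X-c)[2][2];n*=np.sign(n[2]);print("c",c,"n",n,np.degrees(np.arccos(n[2])),"yaw",np.arctan2(-n[1],-n[0]),"r",np.linalg.norm(X-c,axis=1))
# yaw from basin
for yaw in(-.115,):
    nn=R.from_euler("z",yaw).apply([-.5,0,3**.5/2]);ex=R.from_euler("z",yaw).apply([3**.5/2,0,.5]);ey=np.cross(nn,ex)
    d=X-c;print("nn",nn,"out-of-plane",d@nn,"ang",np.arctan2(d@ey,d@ex))
    h=(c[2]-.132)/nn[2]; print("height of brass centroid above face",h,"grinder origin",(c-nn*h-R.from_euler("z",yaw).apply([-.004,0,.132])))
s=read_camera("side");t=read_camera("top")
def cen(n,im,lo,hi,roi):
    k,cc=blobs(n,im,lo,hi,roi,20);q=max(cc,key=cv2.contourArea);M=cv2.moments(q);return (M["m10"]/M["m00"],M["m01"]/M["m00"]),q
a,qa=cen("side",s,(17,150,250),(30,255,255),(325,340,350,360));b,qb=cen("top",t,(15,150,208),(22,255,255),(428,233,450,252))
print("handle top",a,b,tri(a,b),onz("top",b,.139),onz("side",a,.139))
print("yaw",[np.round(onz("top",p,.139),4).tolist() for p in cv2.boxPoints(cv2.minAreaRect(qb))])
# socket white pixels in side: bottom edge
k,cc=blobs("side",s,(0,0,110),(179,80,255),(318,365,352,400),20)
q=max(cc,key=cv2.contourArea);print(cv2.approxPolyDP(cv2.convexHull(q),1.5,True)[:,0].tolist())
E
```

```text
[0.5387 0.0119 0.1159] 0.0003
[ 0.6235 -0.0175  0.1657] 0.0
[0.5958 0.0461 0.1465] 0.0012
[ 0.5671 -0.0521  0.1375] 0.0005
c [ 0.58128649 -0.00291583  0.1414064 ] n [-0.48935671  0.06295156  0.86980866] 29.563587382351002 yaw -0.1279388165190149 r [0.0517733  0.05090666 0.05135219 0.0513001 ]
nn [-0.49669739  0.05737334  0.8660254 ] out-of-plane [-1.05078566e-04 -7.67090916e-04  3.97190063e-05  8.32450475e-04] ang [ 2.95136238 -0.19138976  1.3722957  -1.75229928]
height of brass centroid above face 0.010861580598953318 grinder origin [ 0.59065498 -0.00399798  0.        ]
handle top (336.64912280701753, 352.8640350877193) (439.5565749235474, 242.2782874617737) (array([ 0.45020754, -0.30214332,  0.1374041 ]), np.float64(0.00040024100638589715)) [ 0.44987846 -0.30178155  0.139     ] [ 0.45018771 -0.30309752  0.139     ]
yaw [[0.4446, -0.289, 0.139], [0.4618, -0.2947, 0.139], [0.4555, -0.3148, 0.139], [0.4384, -0.3091, 0.139]]
[[329, 372], [344, 374], [343, 394], [327, 393]]
```

Call:
step_arm(
  plan=[
    {"x": 0.124, "y": -0.151, "rz": -0.0173},
    {"x": 0.124, "y": -0.151, "rz": -0.0173},
    {"x": 0.124, "y": -0.151, "rz": -0.0173},
    {"x": 0.124, "y": -0.151, "rz": -0.0173},
    {"x": 0.124, "y": -0.151, "rz": -0.0173},
    {"x": 0.124, "y": -0.151, "rz": -0.0173},
    {"x": 0.124, "y": -0.151, "rz": -0.0173},
    {"x": 0.124, "y": -0.151, "rz": -0.0173},
    {"x": 0.124, "y": -0.151, "rz": -0.0173},
    {"x": 0.124, "y": -0.151, "rz": -0.0173},
  ],
  gripper=1,
)

```text
$.plan[0]: bad value
```

Call:
step_arm(
  plan=[
    {"x": 0.025, "y": -0.151, "rz": -0.0173},
    {"x": 0.025, "y": -0.151, "rz": -0.0173},
    {"x": 0.025, "y": -0.151, "rz": -0.0173},
    {"x": 0.025, "y": -0.151, "rz": -0.0173},
    {"x": 0.025, "y": -0.151, "rz": -0.0173},
    {"x": 0.025, "y": -0.151, "rz": -0.0173},
    {"x": 0.025, "y": -0.151, "rz": -0.0173},
    {"x": 0.025, "y": -0.151, "rz": -0.0173},
    {"x": 0.025, "y": -0.151, "rz": -0.0173},
    {"x": 0.025, "y": -0.151, "rz": -0.0173},
  ],
)

```text
$.plan[0]: bad value
```

Call:
step_arm(
  plan=[
    {"y": -0.151, "rz": -0.0173},
    {"y": -0.151, "rz": -0.0173},
    {"y": -0.151, "rz": -0.0173},
    {"y": -0.151, "rz": -0.0173},
    {"y": -0.151, "rz": -0.0173},
    {"y": -0.151, "rz": -0.0173},
    {"y": -0.151, "rz": -0.0173},
    {"y": -0.151, "rz": -0.0173},
    {"y": -0.151, "rz": -0.0173},
    {"y": -0.151, "rz": -0.0173},
  ],
)

```text
$.plan[0]: bad value
```

Call:
step_arm(
  plan=[
    {"x": 0.124, "y": -0.151, "z": 0, "rx": 0, "ry": 0, "rz": -0.0173},
    {"x": 0.124, "y": -0.151, "z": 0, "rx": 0, "ry": 0, "rz": -0.0173},
    {"x": 0.124, "y": -0.151, "z": 0, "rx": 0, "ry": 0, "rz": -0.0173},
    {"x": 0.124, "y": -0.151, "z": 0, "rx": 0, "ry": 0, "rz": -0.0173},
    {"x": 0.124, "y": -0.151, "z": 0, "rx": 0, "ry": 0, "rz": -0.0173},
    {"x": 0.124, "y": -0.151, "z": 0, "rx": 0, "ry": 0, "rz": -0.0173},
    {"x": 0.124, "y": -0.151, "z": 0, "rx": 0, "ry": 0, "rz": -0.0173},
    {"x": 0.124, "y": -0.151, "z": 0, "rx": 0, "ry": 0, "rz": -0.0173},
    {"x": 0.124, "y": -0.151, "z": 0, "rx": 0, "ry": 0, "rz": -0.0173},
    {"x": 0.124, "y": -0.151, "z": 0, "rx": 0, "ry": 0, "rz": -0.0173},
  ],
  gripper=1,
)

```text
time: 1.23
eef_pos: [0.401, 0.3027, 0.2566]
ee_rot: [0.0, 0.386, 0.923, 0.0]
contact_force: [-0.1, 0.1, 0.1]
gripper_width: 1.0
finger_force: 0.0
```

Call:
step_arm(
  plan=[
    {"x": 0.025, "y": -0.151, "z": 0, "rx": 0, "ry": 0, "rz": -0.0173},
    {"x": 0.025, "y": -0.151, "z": 0, "rx": 0, "ry": 0, "rz": -0.0173},
    {"x": 0.025, "y": -0.151, "z": 0, "rx": 0, "ry": 0, "rz": -0.0173},
    {"x": 0.025, "y": -0.151, "z": 0, "rx": 0, "ry": 0, "rz": -0.0173},
    {"x": 0.025, "y": -0.151, "z": 0, "rx": 0, "ry": 0, "rz": -0.0173},
    {"x": 0.025, "y": -0.151, "z": 0, "rx": 0, "ry": 0, "rz": -0.0173},
    {"x": 0.025, "y": -0.151, "z": 0, "rx": 0, "ry": 0, "rz": -0.0173},
    {"x": 0.025, "y": -0.151, "z": 0, "rx": 0, "ry": 0, "rz": -0.0173},
    {"x": 0.025, "y": -0.151, "z": 0, "rx": 0, "ry": 0, "rz": -0.0173},
    {"x": 0.025, "y": -0.151, "z": 0, "rx": 0, "ry": 0, "rz": -0.0173},
  ],
)

```text
time: 2.07
eef_pos: [0.4502, 0.0007, 0.2566]
ee_rot: [0.0, 0.619, 0.785, 0.0]
contact_force: [0.6, 0.0, 0.3]
gripper_width: 0.998
finger_force: 0.0
```

Call:
step_arm(
  plan=[
    {"x": 0, "y": -0.151, "z": 0, "rx": 0, "ry": 0, "rz": -0.0173},
    {"x": 0, "y": -0.151, "z": 0, "rx": 0, "ry": 0, "rz": -0.0173},
    {"x": 0, "y": -0.151, "z": 0, "rx": 0, "ry": 0, "rz": -0.0173},
    {"x": 0, "y": -0.151, "z": 0, "rx": 0, "ry": 0, "rz": -0.0173},
    {"x": 0, "y": -0.151, "z": 0, "rx": 0, "ry": 0, "rz": -0.0173},
    {"x": 0, "y": -0.151, "z": 0, "rx": 0, "ry": 0, "rz": -0.0173},
    {"x": 0, "y": -0.151, "z": 0, "rx": 0, "ry": 0, "rz": -0.0173},
    {"x": 0, "y": -0.151, "z": 0, "rx": 0, "ry": 0, "rz": -0.0173},
    {"x": 0, "y": -0.151, "z": 0, "rx": 0, "ry": 0, "rz": -0.0173},
    {"x": 0, "y": -0.151, "z": 0, "rx": 0, "ry": 0, "rz": -0.0173},
  ],
)

```text
time: 2.9
eef_pos: [0.4499, -0.3014, 0.2565]
ee_rot: [0.0, 0.807, 0.59, 0.0]
contact_force: [0.0, 0.8, -0.1]
gripper_width: 0.999
finger_force: 0.0
```

```bash
cat >> h.py <<'E'
def pose():
    s=read_state();q=s["ee_rot"];r=R.from_quat([q[1],q[2],q[3],q[0]]).as_matrix();return s["eef_pos"],r,s
def st():
    p,r,s=pose();print("t",round(s["time"],2),"p",p.round(4),"z",r[:,2].round(4),"y",r[:,1].round(4),"az",np.arctan2(r[1,1],r[0,1]).round(3),"j",s["joints"].round(2),"F",s["contact_force"].round(1),"M",s["torque"].round(2),"w",round(s["gripper_width"],3),"ff",round(s["finger_force"],1))
E
python3 -c "
from h import *
st()"
```

```text
t 2.9 p [ 0.4499 -0.3014  0.2565] z [ 4.e-04 -2.e-04 -1.e+00] y [ 9.528e-01 -3.035e-01  4.000e-04] az -0.308 j [-0.67  0.15  1.83  0.    1.16 -0.36] F [ 0.   0.8 -0.1] M [-0.   -0.01 -0.  ] w 0.999 ff 0.0
```

Call:
step_arm(
  plan=[
    {"x": 0, "y": -0.001, "z": -0.09, "rx": 0, "ry": 0, "rz": 0},
    {"x": 0, "y": -0.001, "z": -0.09, "rx": 0, "ry": 0, "rz": 0},
    {"x": 0, "y": 0, "z": -0.09, "rx": 0, "ry": 0, "rz": 0},
    {"x": 0, "y": 0, "z": -0.09, "rx": 0, "ry": 0, "rz": 0},
    {"x": 0, "y": 0, "z": -0.09, "rx": 0, "ry": 0, "rz": 0},
    {"x": 0, "y": 0, "z": -0.08, "rx": 0, "ry": 0, "rz": 0},
    {"x": 0, "y": 0, "z": -0.08, "rx": 0, "ry": 0, "rz": 0},
    {"x": 0, "y": 0, "z": -0.07, "rx": 0, "ry": 0, "rz": 0},
    {"x": 0, "y": 0, "z": -0.04, "rx": 0, "ry": 0, "rz": 0},
    {"x": 0, "y": 0, "z": -0.012, "rx": 0, "ry": 0, "rz": 0},
  ],
)

```text
time: 3.73
eef_pos: [0.4492, -0.2994, 0.1083]
ee_rot: [-0.001, 0.806, 0.591, -0.0]
contact_force: [0.3, -0.1, 0.1]
gripper_width: 0.998
finger_force: 0.0
```

Call:
step_arm(
  plan=[
    {"x": 0, "y": 0, "z": 0, "rx": 0, "ry": 0, "rz": 0},
    {"x": 0, "y": 0, "z": 0, "rx": 0, "ry": 0, "rz": 0},
    {"x": 0, "y": 0, "z": 0, "rx": 0, "ry": 0, "rz": 0},
    {"x": 0, "y": 0, "z": 0, "rx": 0, "ry": 0, "rz": 0},
    {"x": 0, "y": 0, "z": 0, "rx": 0, "ry": 0, "rz": 0},
    {"x": 0, "y": 0, "z": 0, "rx": 0, "ry": 0, "rz": 0},
    {"x": 0, "y": 0, "z": 0, "rx": 0, "ry": 0, "rz": 0},
    {"x": 0, "y": 0, "z": 0, "rx": 0, "ry": 0, "rz": 0},
    {"x": 0, "y": 0, "z": 0, "rx": 0, "ry": 0, "rz": 0},
    {"x": 0, "y": 0, "z": 0, "rx": 0, "ry": 0, "rz": 0},
  ],
  gripper=0,
)

```text
time: 4.57
eef_pos: [0.4509, -0.3008, 0.1108]
ee_rot: [0.001, 0.806, 0.591, 0.0]
contact_force: [1.0, 0.1, 5.9]
gripper_width: 0.252
finger_force: 59.6
```

```bash
python3 -c "
from h import *
st()"
```

```text
t 4.57 p [ 0.4509 -0.3008  0.1108] z [ 0.0017 -0.0013 -1.    ] y [ 0.9537 -0.3007  0.002 ] az -0.305 j [-0.67  0.34  1.93  0.    0.87 -0.36] F [1.  0.1 5.9] M [-0.   -0.05  0.01] w 0.252 ff 59.6
```

```bash
cat >> h.py <<'E'
YAW=-.12
N=R.from_euler("z",YAW).apply([-.5,0,3**.5/2]);EX=R.from_euler("z",YAW).apply([3**.5/2,0,.5]);EY=np.cross(N,EX)
C=np.array([0.58128649,-0.00291583,0.1414064])-N*.00786   # seat-level centre
PHI=-.19; A=PHI+np.array([np.pi,0,np.pi/2,-np.pi/2])  # nuts 0..3
SEAT=[C+.052*(np.cos(a)*EX+np.sin(a)*EY) for a in A]
MOUTH=.1068
def target(i,th,h):
    """tool pose with wrench on nut i at nut-angle th, mouth h above seat; tool y at PHI-th (mod 90) in the plate"""
    b=PHI-th;y=np.cos(b)*EX+np.sin(b)*EY;z=-N
    return SEAT[i]+N*(MOUTH+h), np.c_[np.cross(y,z),y,z]
def delta(p,r):
    P0,R0,_=pose();return ((p-P0)/.2).round(4),(R.from_matrix(r@R0.T).as_rotvec()/np.pi).round(4)
def stripes(ims):
    out={}
    for n,im in ims.items():
        hsv=cv2.cvtColor(im,cv2.COLOR_RGB2HSV).astype(float);g=[]
        for i in range(4):
            u0=proj(n,SEAT[i]);W=[]
            for y in range(int(u0[1])-14,int(u0[1])+15):
                for x in range(int(u0[0])-14,int(u0[0])+15):
                    d=onplane(n,(x,y),SEAT[i],N)-SEAT[i];a,b=d@EX,d@EY;rr=np.hypot(a,b)
                    if .0145<rr<.0215 and hsv[y,x,1]<70: W.append((hsv[y,x,2],a/rr,b/rr))
            W=np.array(W);m=np.median(W[:,0]);w=np.clip(W[:,0]-max(m+40,150),0,None)
            v=(w[:,None]*W[:,1:]).sum(0);g.append((round(float((A[i]-np.arctan2(v[1],v[0])+np.pi)%(2*np.pi)-np.pi),3),round(float(np.hypot(*v)/max(w.sum(),1)),2),int(w.sum())))
        out[n]=g
    return out
E
python3 - <<'E'
from h import *
ims={n:read_camera(n) for n in("side","top")}
for k,v in stripes(ims).items(): print(k,v)
for i in range(4): print(i,SEAT[i].round(4),proj("top",SEAT[i]).round(1),proj("side",SEAT[i]).round(1))
print(N.round(4));p,r=target(0,.1,.05);print(p.round(4),delta(p,r))
E
```

```text
Traceback (most recent call last):
  File "h.py", line 49, in stripes
    W=np.array(W);m=np.median(W[:,0]);w=np.clip(W[:,0]-max(m+40,150),0,None)
                              ~^^^^^
IndexError: too many indices for array: array is 1-dimensional, but 2 were indexed
```

```bash
sed -i 's/            W=np.array(W);m=/            if len(W)<4: g.append(None); continue\n            W=np.array(W);m=/' h.py
python3 - <<'E'
from h import *
ims={n:read_camera(n) for n in("side","top")}
for k,v in stripes(ims).items(): print(k,v)
for i in range(4): print(i,SEAT[i].round(4),proj("top",SEAT[i]).round(1),proj("side",SEAT[i]).round(1))
print(N.round(4));p,r=target(0,.1,.05);print(p.round(4),delta(p,r))
a=np.hstack([cv2.resize(ims["side"][190:280,315:435],(400,300)),cv2.resize(ims["top"][130:235,250:390],(400,300))]);cv2.imwrite("pics/c2.png",a[:,:,::-1])
E
```

```text
side [None, (0.061, 0.99, 467), (1.381, 0.0, 0), (-1.761, 0.0, 0)]
top [(0.097, 0.99, 261), (0.132, 1.0, 263), (0.123, 0.99, 308), (-1.761, 0.0, 0)]
0 [0.5425 0.0117 0.1091] [307.5 202.4] [347.6 240.5]
1 [ 0.6279 -0.0184  0.1601] [321.  163.4] [387.6 229.2]
2 [0.5997 0.0463 0.1395] [293.3 176.3] [368.2 218.3]
3 [ 0.5706 -0.0531  0.1297] [334.9 190. ] [366.2 252.6]
[-0.4964  0.0599  0.866 ]
[0.4646 0.021  0.2449] (array([0.0683, 1.6092, 0.6702]), array([-0.0108, -0.1658, -0.0324]))
```

View pics/c2.png

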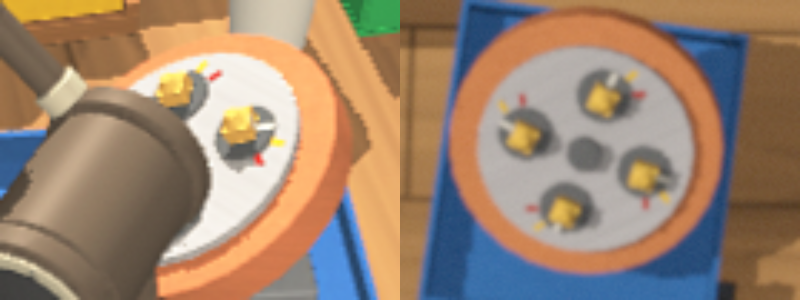

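Call:
step_arm(
  plan=[
    {"x": 0, "y": 0, "z": 0.1675, "rx": 0, "ry": 0, "rz": 0},
    {"x": 0, "y": 0, "z": 0.1675, "rx": 0, "ry": 0, "rz": 0},
    {"x": 0.007, "y": 0.16, "z": 0.1675, "rx": -0.0011, "ry": -0.0166, "rz": -0.0032},
    {"x": 0.007, "y": 0.16, "z": 0.1675, "rx": -0.0011, "ry": -0.0166, "rz": -0.0032},
    {"x": 0.007, "y": 0.16, "z": 0, "rx": -0.0011, "ry": -0.0166, "rz": -0.0032},
    {"x": 0.007, "y": 0.16, "z": 0, "rx": -0.0011, "ry": -0.0166, "rz": -0.0032},
    {"x": 0.007, "y": 0.16, "z": 0, "rx": -0.0011, "ry": -0.0166, "rz": -0.0032},
    {"x": 0.007, "y": 0.16, "z": 0, "rx": -0.0011, "ry": -0.0166, "rz": -0.0032},
    {"x": 0.007, "y": 0.16, "z": 0, "rx": -0.0011, "ry": -0.0166, "rz": -0.0032},
    {"x": 0.007, "y": 0.16, "z": 0, "rx": -0.0011, "ry": -0.0166, "rz": -0.0032},
  ],
)

```text
time: 5.6
eef_pos: [0.4582, -0.0489, 0.2345]
ee_rot: [0.132, 0.813, 0.545, 0.158]
contact_force: [0.7, -1.0, -4.2]
gripper_width: 0.246
finger_force: 60.4
```

Call:
step_arm(
  plan=[
    {"x": 0.006, "y": 0.16, "z": 0, "rx": -0.0011, "ry": -0.0166, "rz": -0.0032},
    {"x": 0.006, "y": 0.16, "z": 0, "rx": -0.0011, "ry": -0.0166, "rz": -0.0032},
    {"x": 0, "y": 0.009, "z": 0, "rx": 0, "ry": 0, "rz": 0},
    {"x": 0.0089, "y": -0.0011, "z": -0.0155, "rx": 0, "ry": 0, "rz": 0},
    {"x": 0.0089, "y": -0.0011, "z": -0.0155, "rx": 0, "ry": 0, "rz": 0},
    {"x": 0.0089, "y": -0.0011, "z": -0.0155, "rx": 0, "ry": 0, "rz": 0},
    {"x": 0.0089, "y": -0.0011, "z": -0.0155, "rx": 0, "ry": 0, "rz": 0},
    {"x": 0.0089, "y": -0.0011, "z": -0.0155, "rx": 0, "ry": 0, "rz": 0},
    {"x": 0.0089, "y": -0.0011, "z": -0.0155, "rx": 0, "ry": 0, "rz": 0},
    {"x": 0, "y": 0, "z": 0, "rx": 0, "ry": 0, "rz": 0},
  ],
)

```text
time: 6.43
eef_pos: [0.474, 0.0127, 0.2175]
ee_rot: [0.166, 0.808, 0.53, 0.197]
contact_force: [-0.7, 0.3, -3.7]
gripper_width: 0.249
finger_force: 60.1
```

```bash
python3 - <<'E'
from h import *
st()
for h in(.025,0,-.002): print(h,delta(*target(0,.1,h)))
ims={n:read_camera(n) for n in("side","top")}
# predicted socket mouth corners in the side view
p,r,_=pose();m=p+r[:,2]*MOUTH
for n in ims: print(n,"mouth",proj(n,m).round(1),"socket top",proj(n,m-r[:,2]*.03).round(1),"seat",proj(n,SEAT[0]).round(1))
a=np.hstack([cv2.resize(ims["side"][185:285,290:420],(520,400),interpolation=cv2.INTER_CUBIC),cv2.resize(ims["top"][150:250,275:345],(280,400),interpolation=cv2.INTER_CUBIC)]);cv2.imwrite("pics/c3.png",a[:,:,::-1])
E
```

```text
t 6.43 p [0.474  0.0127 0.2175] z [ 0.4934 -0.0594 -0.8678] y [ 0.7913 -0.3836  0.4762] az -0.451 j [-0.04 -0.2   2.34 -0.09  0.48  0.43] F [-0.7  0.3 -3.7] M [ 0.08  0.63 -0.  ] w 0.249 ff 60.1
0.025 (array([0.0152, 0.0341, 0.0288]), array([-0.0002, -0.0011,  0.    ]))
0 (array([ 0.0772,  0.0266, -0.0795]), array([-0.0002, -0.0011,  0.    ]))
-0.002 (array([ 0.0822,  0.026 , -0.0881]), array([-0.0002, -0.0011,  0.    ]))
side mouth [341.8 238. ] socket top [335.6 230.5] seat [347.6 240.5]
top mouth [309.4 208. ] socket top [308.4 212.8] seat [307.5 202.4]
```

View pics/c3.png

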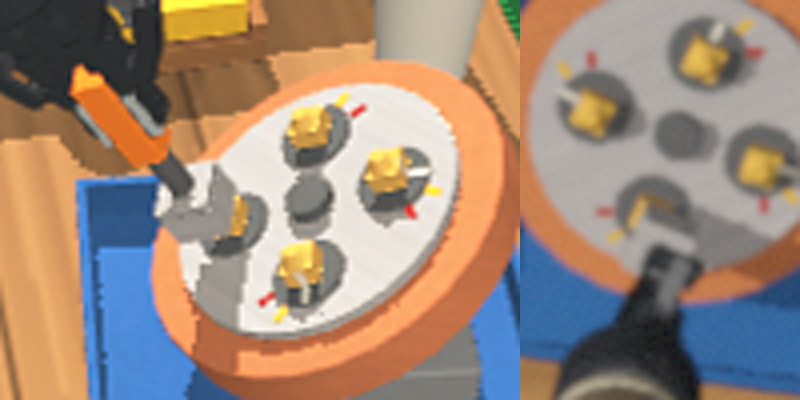

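Call:
step_arm(
  plan=[
    {"x": 0.0076, "y": 0.017, "z": 0.0144, "rx": -0.0001, "ry": -0.0006, "rz": 0},
    {"x": 0.0076, "y": 0.017, "z": 0.0144, "rx": -0.0001, "ry": -0.0005, "rz": 0},
    {"x": 0, "y": 0, "z": 0, "rx": 0, "ry": 0, "rz": 0},
    {"x": 0.0085, "y": -0.001, "z": -0.0148, "rx": 0, "ry": 0, "rz": 0},
    {"x": 0.0085, "y": -0.001, "z": -0.0148, "rx": 0, "ry": 0, "rz": 0},
    {"x": 0.0085, "y": -0.001, "z": -0.0148, "rx": 0, "ry": 0, "rz": 0},
    {"x": 0.0085, "y": -0.001, "z": -0.0148, "rx": 0, "ry": 0, "rz": 0},
    {"x": 0.0085, "y": -0.001, "z": -0.0148, "rx": 0, "ry": 0, "rz": 0},
    {"x": 0.0085, "y": -0.001, "z": -0.0148, "rx": 0, "ry": 0, "rz": 0},
    {"x": 0.0085, "y": -0.001, "z": -0.0148, "rx": 0, "ry": 0, "rz": 0},
  ],
)

```text
time: 7.37
eef_pos: [0.4891, 0.019, 0.203]
ee_rot: [0.167, 0.807, 0.53, 0.199]
contact_force: [0.9, -0.2, -4.5]
gripper_width: 0.252
finger_force: 60.4
```

```bash
python3 - <<'E'
from h import *
st()
for h in(.001,0): print(h,delta(*target(0,.1,h)))
print(delta(*target(0,.75,.001)))
E
```

```text
t 7.37 p [0.4891 0.019  0.203 ] z [ 0.4979 -0.0592 -0.8652] y [ 0.7895 -0.3819  0.4804] az -0.451 j [-0.02 -0.13  2.33 -0.12  0.43  0.48] F [ 0.9 -0.2 -4.5] M [ 0.06  0.62 -0.01] w 0.252 ff 60.4
0.001 (array([-0.0009, -0.0044, -0.0029]), array([ 0.    ,  0.0005, -0.0005]))
0 (array([ 0.0015, -0.0047, -0.0072]), array([ 0.    ,  0.0005, -0.0005]))
(array([-0.0009, -0.0044, -0.0029]), array([ 0.1029, -0.0118, -0.1796]))
```

Call:
step_arm(
  plan=[
    {"x": -0.001, "y": -0.004, "z": -0.003, "rx": 0.0158, "ry": -0.0019, "rz": -0.0276},
    {"x": 0, "y": 0, "z": 0, "rx": 0.0158, "ry": -0.0019, "rz": -0.0276},
    {"x": 0, "y": 0, "z": 0, "rx": 0.0158, "ry": -0.0019, "rz": -0.0276},
    {"x": 0, "y": 0, "z": 0, "rx": 0.0158, "ry": -0.0019, "rz": -0.0276},
    {"x": 0, "y": 0, "z": 0, "rx": 0.0158, "ry": -0.0019, "rz": -0.0276},
    {"x": 0, "y": 0, "z": 0, "rx": 0.0158, "ry": -0.0019, "rz": -0.0276},
    {"x": 0, "y": 0, "z": 0, "rx": 0.0158, "ry": -0.0019, "rz": -0.0276},
    {"x": 0, "y": 0, "z": 0, "rx": 0, "ry": 0, "rz": 0},
    {"x": 0, "y": 0, "z": 0, "rx": 0, "ry": 0, "rz": 0},
    {"x": 0, "y": 0, "z": 0, "rx": 0, "ry": 0, "rz": 0},
  ],
)

```text
time: 8.2
eef_pos: [0.4896, 0.0185, 0.2032]
ee_rot: [0.09, 0.94, 0.222, 0.245]
contact_force: [4.9, 1.8, -7.6]
gripper_width: 0.25
finger_force: 59.7
```

```bash
python3 - <<'E'
from h import *
st();p,r,s=pose()
print("Maxial",s["torque"]@N,"nut-frame angle",PHI-np.arctan2(r[:,1]@EY,r[:,1]@EX))
print(delta(*target(0,.8,.001)))
ims={n:read_camera(n) for n in("side","top")}
a=np.hstack([cv2.resize(ims["side"][210:270,320:398],(520,400),interpolation=cv2.INTER_CUBIC),cv2.resize(ims["top"][150:250,275:345],(280,400),interpolation=cv2.INTER_CUBIC)]);cv2.imwrite("pics/c4.png",a[:,:,::-1])
E
```

```text
t 8.2 p [0.4896 0.0185 0.2032] z [ 0.4995 -0.0604 -0.8642] y [ 0.3726 -0.8856  0.2773] az -1.173 j [-0.02 -0.13  2.33 -0.12  0.43  1.18] F [ 4.9  1.8 -7.6] M [0.62 0.05 0.42] w 0.25 ff 59.7
Maxial 0.06129255500766183 nut-frame angle 0.7974157640659978
(array([-0.0032, -0.002 , -0.0039]), array([ 0.0006,  0.0011, -0.0007]))
```

View pics/c4.png

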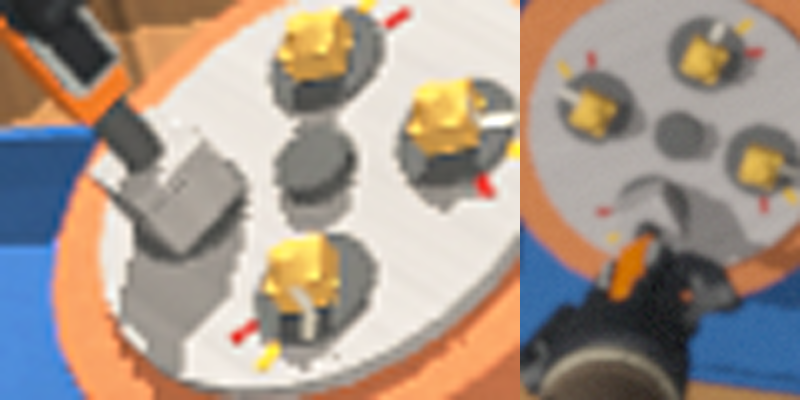

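Call:
step_arm(
  plan=[
    {"x": -0.003, "y": -0.002, "z": -0.002, "rx": -0.0158, "ry": 0.0019, "rz": 0.0276},
    {"x": 0, "y": 0, "z": 0, "rx": -0.0158, "ry": 0.0019, "rz": 0.0276},
    {"x": -0.036, "y": 0.0043, "z": 0.0628, "rx": 0, "ry": 0, "rz": 0},
    {"x": -0.036, "y": 0.0043, "z": 0.0628, "rx": 0, "ry": 0, "rz": 0},
    {"x": 0.107, "y": -0.0376, "z": 0.0637, "rx": -0.0158, "ry": 0.0019, "rz": 0.0276},
    {"x": 0.107, "y": -0.0376, "z": 0.0637, "rx": -0.0158, "ry": 0.0019, "rz": 0.0276},
    {"x": 0.107, "y": -0.0376, "z": 0.0637, "rx": -0.0158, "ry": 0.0019, "rz": 0.0276},
    {"x": 0.107, "y": -0.0376, "z": 0.0637, "rx": -0.0158, "ry": 0.0019, "rz": 0.0276},
    {"x": 0, "y": 0, "z": 0, "rx": -0.0158, "ry": 0.0019, "rz": 0.0276},
    {"x": 0, "y": 0, "z": 0, "rx": 0, "ry": 0, "rz": 0},
  ],
)

```text
time: 9.13
eef_pos: [0.5608, -0.0114, 0.2799]
ee_rot: [0.168, 0.806, 0.531, 0.199]
contact_force: [-0.7, -0.2, -4.5]
gripper_width: 0.248
finger_force: 60.6
```

```bash
sed -i 's/max(m+40,150)/(m+25)/' h.py; python3 - <<'E'
from h import *
st()
print(delta(*target(1,.1,.03)))
ims={n:read_camera(n) for n in("side","top")}
for k,v in stripes(ims).items(): print(k,v)
a=np.hstack([cv2.resize(ims["side"][200:275,320:418],(520,400),interpolation=cv2.INTER_CUBIC),cv2.resize(ims["top"][150:250,275:345],(280,400),interpolation=cv2.INTER_CUBIC)]);cv2.imwrite("pics/c5.png",a[:,:,::-1])
E
```

```text
t 9.13 p [ 0.5608 -0.0114  0.2799] z [ 0.4993 -0.0601 -0.8644] y [ 0.7895 -0.3795  0.4824] az -0.448 j [-0.09 -0.1   2.12 -0.03  0.6   0.33] F [-0.7 -0.2 -4.5] M [0.06 0.7  0.02] w 0.248 ff 60.6
(array([-0.0037,  0.0057, -0.0066]), array([ 0.0007,  0.001 , -0.0011]))
side [(1.933, 0.99, 15), (0.01, 0.91, 631), (0.91, 0.7, 217), (-0.011, 1.0, 157)]
top [(2.195, 0.61, 247), (-1.98, 0.22, 952), (0.13, 0.99, 464), (0.151, 0.94, 73)]
```

View pics/c5.png

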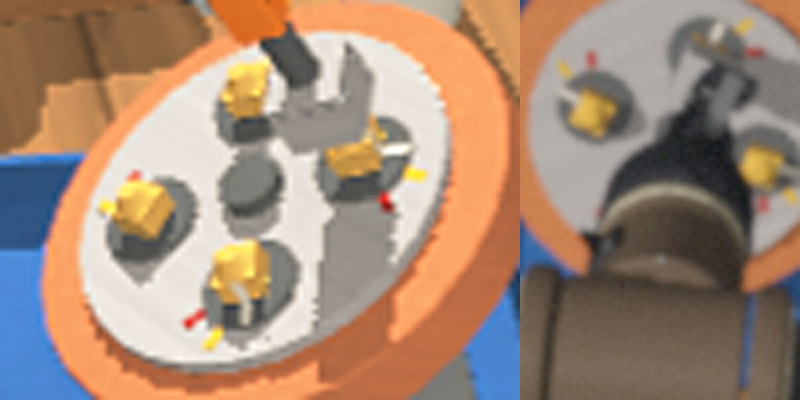

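Call:
step_arm(
  plan=[
    {"x": -0.0037, "y": 0.0057, "z": -0.0066, "rx": 0.0007, "ry": 0.001, "rz": -0.0011},
    {"x": 0, "y": 0, "z": 0, "rx": 0, "ry": 0, "rz": 0},
    {"x": 0.0103, "y": -0.0012, "z": -0.0179, "rx": 0, "ry": 0, "rz": 0},
    {"x": 0.0103, "y": -0.0012, "z": -0.0179, "rx": 0, "ry": 0, "rz": 0},
    {"x": 0.0103, "y": -0.0012, "z": -0.0179, "rx": 0, "ry": 0, "rz": 0},
    {"x": 0.0103, "y": -0.0012, "z": -0.0179, "rx": 0, "ry": 0, "rz": 0},
    {"x": 0.0103, "y": -0.0012, "z": -0.0179, "rx": 0, "ry": 0, "rz": 0},
    {"x": 0.0103, "y": -0.0012, "z": -0.0179, "rx": 0, "ry": 0, "rz": 0},
    {"x": 0.0103, "y": -0.0012, "z": -0.0179, "rx": 0, "ry": 0, "rz": 0},
    {"x": 0, "y": 0, "z": 0, "rx": 0, "ry": 0, "rz": 0},
  ],
)

```text
time: 10.07
eef_pos: [0.5737, -0.0111, 0.252]
ee_rot: [0.166, 0.808, 0.529, 0.198]
contact_force: [1.2, -0.6, -3.0]
gripper_width: 0.252
finger_force: 60.8
```

```bash
python3 - <<'E'
from h import *
st()
print(delta(*target(1,.1,.001)))
E
```

```text
t 10.07 p [ 0.5737 -0.0111  0.252 ] z [ 0.4957 -0.059  -0.8665] y [ 0.7893 -0.3856  0.4778] az -0.454 j [-0.09 -0.03  2.11 -0.03  0.53  0.35] F [ 1.2 -0.6 -3. ] M [ 0.05  0.33 -0.05] w 0.252 ff 60.8
(array([ 0.0037, -0.0043,  0.0075]), array([-0.0006, -0.0002,  0.0006]))
```

Call:
step_arm(
  plan=[
    {"x": 0.0037, "y": -0.0043, "z": 0.0075, "rx": 0.0158, "ry": -0.0019, "rz": -0.0276},
    {"x": 0, "y": 0, "z": 0, "rx": 0.0158, "ry": -0.0019, "rz": -0.0276},
    {"x": 0, "y": 0, "z": 0, "rx": 0.0158, "ry": -0.0019, "rz": -0.0276},
    {"x": 0, "y": 0, "z": 0, "rx": 0.0158, "ry": -0.0019, "rz": -0.0276},
    {"x": 0, "y": 0, "z": 0, "rx": 0.0158, "ry": -0.0019, "rz": -0.0276},
    {"x": 0, "y": 0, "z": 0, "rx": 0.0158, "ry": -0.0019, "rz": -0.0276},
    {"x": 0, "y": 0, "z": 0, "rx": 0.0158, "ry": -0.0019, "rz": -0.0276},
    {"x": 0, "y": 0, "z": 0, "rx": 0, "ry": 0, "rz": 0},
    {"x": 0, "y": 0, "z": 0, "rx": 0, "ry": 0, "rz": 0},
    {"x": 0, "y": 0, "z": 0, "rx": 0, "ry": 0, "rz": 0},
  ],
)

```text
time: 10.9
eef_pos: [0.575, -0.0116, 0.2544]
ee_rot: [0.088, 0.94, 0.22, 0.244]
contact_force: [5.3, 2.4, -5.8]
gripper_width: 0.25
finger_force: 60.5
```

```bash
cat >> h.py <<'E'
def wang():
    p,r,s=pose();print("wrench angle",round(PHI-np.arctan2(r[:,1]@EY,r[:,1]@EX),3),"Maxial",round(s["torque"]@N,3));st()
E
python3 - <<'E'
from h import *
wang();print(delta(*target(1,.8,.001)))
E
```

```text
wrench angle 0.801 Maxial 0.006
t 10.9 p [ 0.575  -0.0116  0.2544] z [ 0.4985 -0.0581 -0.8649] y [ 0.371  -0.8875  0.2734] az -1.175 j [-0.09 -0.03  2.11 -0.03  0.54  1.04] F [ 5.3  2.4 -5.8] M [ 0.63 -0.3   0.39] w 0.25 ff 60.5
(array([-0.0029, -0.0021, -0.0046]), array([-0.0007,  0.0008, -0.    ]))
```

Call:
step_arm(
  plan=[
    {"x": 0, "y": 0, "z": 0, "rx": -0.0158, "ry": 0.0019, "rz": 0.0276},
    {"x": 0, "y": 0, "z": 0, "rx": -0.0158, "ry": 0.0019, "rz": 0.0276},
    {"x": -0.036, "y": 0.0043, "z": 0.0628, "rx": 0, "ry": 0, "rz": 0},
    {"x": -0.036, "y": 0.0043, "z": 0.0628, "rx": 0, "ry": 0, "rz": 0},
    {"x": -0.047, "y": 0.108, "z": -0.0343, "rx": -0.0158, "ry": 0.0019, "rz": 0.0276},
    {"x": -0.047, "y": 0.108, "z": -0.0343, "rx": -0.0158, "ry": 0.0019, "rz": 0.0276},
    {"x": -0.047, "y": 0.108, "z": -0.0343, "rx": -0.0158, "ry": 0.0019, "rz": 0.0276},
    {"x": 0, "y": 0, "z": 0, "rx": -0.0158, "ry": 0.0019, "rz": 0.0276},
    {"x": 0, "y": 0, "z": 0, "rx": -0.0158, "ry": 0.0019, "rz": 0.0276},
    {"x": 0, "y": 0, "z": 0, "rx": 0, "ry": 0, "rz": 0},
  ],
)

```text
time: 11.73
eef_pos: [0.5299, 0.0548, 0.2571]
ee_rot: [0.166, 0.808, 0.531, 0.196]
contact_force: [0.2, -0.4, -3.8]
gripper_width: 0.25
finger_force: 61.0
```

```bash
python3 - <<'E'
from h import *
st()
print(delta(*target(2,.1,.03)))
ims={n:read_camera(n) for n in("side","top")}
for k,v in stripes(ims).items(): print(k,v)
for n in ims: cv2.imwrite(f"pics/n2_{n}.png",ims[n][:,:,::-1])
a=np.hstack([cv2.resize(ims["side"][200:275,320:418],(400,306),interpolation=cv2.INTER_CUBIC),cv2.resize(ims["top"][140:215,280:378],(400,306),interpolation=cv2.INTER_CUBIC)]);cv2.imwrite("pics/c6.png",a[:,:,::-1])
E
```

```text
t 11.73 p [0.5299 0.0548 0.2571] z [ 0.4926 -0.0591 -0.8682] y [ 0.7926 -0.3815  0.4757] az -0.449 j [ 0.07 -0.12  2.18 -0.18  0.57  0.61] F [ 0.2 -0.4 -3.8] M [ 0.08  0.61 -0.02] w 0.25 ff 61.0
(array([ 0.0096, -0.0018,  0.0045]), array([ 0.0001, -0.0014, -0.0006]))
side [(1.924, 0.99, 11), (0.452, 0.98, 529), (-0.631, 0.9, 36), (-0.011, 1.0, 160)]
top [(0.471, 0.97, 411), (0.533, 0.97, 328), (-0.584, 0.67, 910), (-0.004, 1.0, 58)]
```

View pics/c6.png

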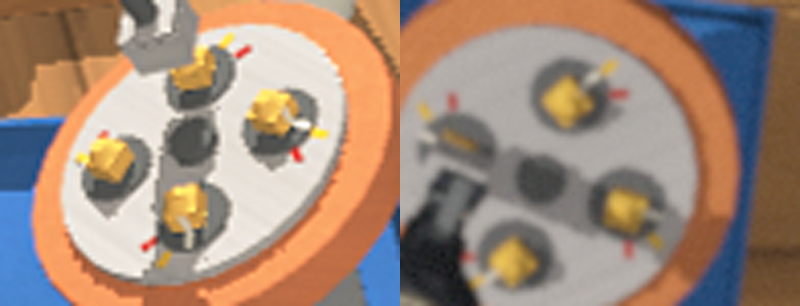

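```bash
cat >> h.py <<'E'
def marks(ims):
    for n,im in ims.items():
        h=cv2.cvtColor(im,cv2.COLOR_RGB2HSV).astype(int)
        for i in range(4):
            o=SEAT[i]-.003*N;u0=proj(n,o);Y=[];Rd=[]
            for y in range(int(u0[1])-20,int(u0[1])+21):
                for x in range(int(u0[0])-20,int(u0[0])+21):
                    d=onplane(n,(x,y),o,N)-o;a,b=d@EX,d@EY;rr=np.hypot(a,b)
                    th=(A[i]-np.arctan2(b,a)+np.pi)%(2*np.pi)-np.pi
                    if .022<rr<.037 and .2<th<1.6 and h[y,x,1]>110 and h[y,x,2]>100:
                        if 20<=h[y,x,0]<=35:Y.append((th,rr))
                        elif h[y,x,0]<8 or h[y,x,0]>172:Rd.append((th,rr))
            print(n,i,"yellow",np.mean(Y,0).round(3) if Y else None,len(Y),"red",np.mean(Rd,0).round(3) if Rd else None,len(Rd))
E
python3 - <<'E'
from h import *
ims={n:cv2.imread(f"pics/{n}0.png")[:,:,::-1].copy() for n in("side","top")}
print("t0");marks(ims);print(stripes(ims))
print("now");marks({n:cv2.imread(f"pics/n2_{n}.png")[:,:,::-1].copy() for n in("side","top")})
E
```

```text
t0
side 0 yellow [1.011 0.027] 18 red [1.195 0.033] 3
side 1 yellow [0.574 0.028] 9 red [1.192 0.028] 6
side 2 yellow [0.555 0.03 ] 6 red [1.155 0.03 ] 5
side 3 yellow [0.605 0.029] 8 red [1.233 0.028] 7
top 0 yellow [0.602 0.03 ] 3 red None 0
top 1 yellow [0.597 0.028] 6 red [1.219 0.029] 4
top 2 yellow [0.556 0.029] 4 red [1.154 0.028] 2
top 3 yellow [0.593 0.028] 7 red None 0
{'side': [(0.088, 1.0, 220), (0.047, 0.96, 644), (1.271, 1.0, 5), (-0.014, 1.0, 151)], 'top': [(0.098, 0.98, 407), (0.134, 0.97, 403), (0.13, 0.99, 452), (0.228, 0.77, 38)]}
now
side 0 yellow [0.938 0.027] 17 red [1.236 0.035] 1
side 1 yellow [0.574 0.028] 9 red [1.192 0.028] 6
side 2 yellow [0.555 0.03 ] 6 red [1.155 0.03 ] 5
side 3 yellow [0.618 0.029] 7 red [1.233 0.028] 7
top 0 yellow [0.602 0.03 ] 3 red [1.187 0.031] 2
top 1 yellow [0.588 0.029] 5 red [1.239 0.028] 3
top 2 yellow [0.573 0.029] 5 red [1.159 0.03 ] 1
top 3 yellow [0.606 0.028] 6 red None 0
```

Call:
step_arm(
  plan=[
    {"x": -0.0921, "y": -0.0583, "z": -0.0492, "rx": 0.0158, "ry": -0.0019, "rz": -0.0276},
    {"x": -0.0921, "y": -0.0583, "z": -0.0492, "rx": 0.0158, "ry": -0.0019, "rz": -0.0276},
    {"x": -0.0921, "y": -0.0583, "z": -0.0492, "rx": 0.0158, "ry": -0.0019, "rz": -0.0276},
    {"x": 0, "y": 0, "z": 0, "rx": 0.0159, "ry": -0.0033, "rz": -0.0282},
    {"x": 0, "y": 0, "z": 0, "rx": 0, "ry": 0, "rz": 0},
    {"x": 0, "y": 0, "z": 0, "rx": 0, "ry": 0, "rz": 0},
    {"x": 0.0144, "y": -0.0017, "z": -0.0251, "rx": 0, "ry": 0, "rz": 0},
    {"x": 0, "y": 0, "z": 0, "rx": 0, "ry": 0, "rz": 0},
    {"x": 0, "y": 0, "z": 0, "rx": 0, "ry": 0, "rz": 0},
    {"x": 0, "y": 0, "z": 0, "rx": 0, "ry": 0, "rz": 0},
  ],
)

```text
time: 12.67
eef_pos: [0.4793, 0.0195, 0.2238]
ee_rot: [0.124, 0.897, 0.357, 0.229]
contact_force: [0.9, -0.1, -4.3]
gripper_width: 0.251
finger_force: 60.8
```

```bash
python3 - <<'E'
from h import *
wang();print(delta(*target(0,.5,.0242)))
print(stripes({"top":read_camera("top")}))
E
```

```text
wrench angle 0.504 Maxial -0.01
t 12.67 p [0.4793 0.0195 0.2238] z [ 0.4992 -0.0594 -0.8645] y [ 0.5834 -0.7146  0.386 ] az -0.886 j [-0.02 -0.2   2.33 -0.11  0.49  0.87] F [ 0.9 -0.1 -4.3] M [ 0.06  0.63 -0.02] w 0.251 ff 60.8
(array([-0.0094,  0.    , -0.0064]), array([-0.0007,  0.0011,  0.001 ]))
{'top': [(0.199, 0.76, 932), (0.549, 0.95, 336), (0.126, 0.98, 470), (0.219, 0.78, 39)]}
```

Call:
step_arm(
  plan=[
    {"x": -0.0094, "y": 0, "z": -0.0064, "rx": -0.0007, "ry": 0.0011, "rz": 0.001},
    {"x": 0.0115, "y": -0.0014, "z": -0.0201, "rx": 0, "ry": 0, "rz": 0},
    {"x": 0.0115, "y": -0.0014, "z": -0.0201, "rx": 0, "ry": 0, "rz": 0},
    {"x": 0.0115, "y": -0.0014, "z": -0.0201, "rx": 0, "ry": 0, "rz": 0},
    {"x": 0.0115, "y": -0.0014, "z": -0.0201, "rx": 0, "ry": 0, "rz": 0},
    {"x": 0.0115, "y": -0.0014, "z": -0.0201, "rx": 0, "ry": 0, "rz": 0},
    {"x": 0, "y": 0, "z": 0, "rx": 0.0158, "ry": -0.0019, "rz": -0.0276},
    {"x": 0, "y": 0, "z": 0, "rx": 0.0158, "ry": -0.0019, "rz": -0.0276},
    {"x": 0, "y": 0, "z": 0, "rx": 0.0158, "ry": -0.0019, "rz": -0.0276},
    {"x": 0, "y": 0, "z": 0, "rx": 0.0158, "ry": -0.0019, "rz": -0.0276},
  ],
)

```text
time: 13.55
eef_pos: [0.4901, 0.0184, 0.203]
ee_rot: [0.076, 0.95, 0.171, 0.249]
contact_force: [3.8, 2.0, -5.3]
gripper_width: 0.25
finger_force: 60.7
```

```bash
python3 - <<'E'
from h import *
wang();print(delta(*target(0,.9,.001)))
E
```

```text
wrench angle 0.905 Maxial 0.275
t 13.55 p [0.4901 0.0184 0.203 ] z [ 0.4996 -0.0593 -0.8642] y [ 0.2867 -0.9301  0.2296] az -1.272 j [-0.02 -0.13  2.32 -0.12  0.43  1.29] F [ 3.8  2.  -5.3] M [0.45 0.02 0.57] w 0.25 ff 60.7
(array([-0.0058, -0.0014, -0.0028]), array([-0.001 ,  0.0013,  0.0013]))
```

Call:
step_arm(
  plan=[
    {"x": 0, "y": 0, "z": 0, "rx": -0.0158, "ry": 0.0019, "rz": 0.0276},
    {"x": 0, "y": 0, "z": 0, "rx": -0.0158, "ry": 0.0019, "rz": 0.0276},
    {"x": -0.036, "y": 0.0043, "z": 0.0628, "rx": 0, "ry": 0, "rz": 0},
    {"x": -0.036, "y": 0.0043, "z": 0.0628, "rx": 0, "ry": 0, "rz": 0},
    {"x": 0.1053, "y": -0.038, "z": 0.063, "rx": -0.0158, "ry": 0.0019, "rz": 0.0276},
    {"x": 0.1053, "y": -0.038, "z": 0.063, "rx": -0.0158, "ry": 0.0019, "rz": 0.0276},
    {"x": 0.1053, "y": -0.038, "z": 0.063, "rx": 0, "ry": 0, "rz": 0},
    {"x": 0.1053, "y": -0.038, "z": 0.063, "rx": 0, "ry": 0, "rz": 0},
    {"x": 0, "y": 0, "z": 0, "rx": 0, "ry": 0, "rz": 0},
    {"x": 0, "y": 0, "z": 0, "rx": 0, "ry": 0, "rz": 0},
  ],
)

```text
time: 14.38
eef_pos: [0.5597, -0.0114, 0.2785]
ee_rot: [0.125, 0.897, 0.358, 0.227]
contact_force: [-0.4, 0.1, -4.0]
gripper_width: 0.249
finger_force: 61.1
```

```bash
python3 - <<'E'
from h import *
wang();print(delta(*target(1,.5,.03)))
E
```

```text
wrench angle 0.502 Maxial 0.03
t 14.38 p [ 0.5597 -0.0114  0.2785] z [ 0.4973 -0.0606 -0.8655] y [ 0.5853 -0.7129  0.3862] az -0.883 j [-0.09 -0.09  2.12 -0.03  0.59  0.74] F [-0.4  0.1 -4. ] M [0.06 0.68 0.02] w 0.249 ff 61.1
(array([0.0016, 0.0059, 0.0007]), array([-0.    ,  0.0004,  0.0005]))
```

Descend 29 mm (5 rows), then turn by 0.38.

Call:
step_arm(
  plan=[
    {"x": 0.0016, "y": 0.0059, "z": 0.0007, "rx": 0, "ry": 0.0004, "rz": 0.0005},
    {"x": 0.0144, "y": -0.0017, "z": -0.0251, "rx": 0, "ry": 0, "rz": 0},
    {"x": 0.0144, "y": -0.0017, "z": -0.0251, "rx": 0, "ry": 0, "rz": 0},
    {"x": 0.0144, "y": -0.0017, "z": -0.0251, "rx": 0, "ry": 0, "rz": 0},
    {"x": 0.0144, "y": -0.0017, "z": -0.0251, "rx": 0, "ry": 0, "rz": 0},
    {"x": 0.0144, "y": -0.0017, "z": -0.0251, "rx": 0, "ry": 0, "rz": 0},
    {"x": 0, "y": 0, "z": 0, "rx": 0.015, "ry": -0.0018, "rz": -0.0262},
    {"x": 0, "y": 0, "z": 0, "rx": 0.015, "ry": -0.0018, "rz": -0.0262},
    {"x": 0, "y": 0, "z": 0, "rx": 0.015, "ry": -0.0018, "rz": -0.0262},
    {"x": 0, "y": 0, "z": 0, "rx": 0.015, "ry": -0.0018, "rz": -0.0262},
  ],
)

```text
time: 15.22
eef_pos: [0.5757, -0.0113, 0.2547]
ee_rot: [0.079, 0.948, 0.182, 0.25]
contact_force: [4.5, -0.2, -1.9]
gripper_width: 0.249
finger_force: 62.4
```

```bash
python3 - <<'E'
from h import *
wang();print(delta(*target(1,.88,.001)))
E
```

```text
wrench angle 0.883 Maxial 0.215
t 15.22 p [ 0.5757 -0.0113  0.2547] z [ 0.5025 -0.0596 -0.8625] y [ 0.3045 -0.9215  0.2411] az -1.252 j [-0.09 -0.03  2.11 -0.03  0.53  1.13] F [ 4.5 -0.2 -1.9] M [-0.2  -0.46  0.17] w 0.249 ff 62.4
(array([-0.0067, -0.0033, -0.0062]), array([-0.0004,  0.0023,  0.0005]))
```

Call:
step_arm(
  plan=[
    {"x": 0, "y": 0, "z": 0, "rx": -0.0158, "ry": 0.0019, "rz": 0.0276},
    {"x": 0, "y": 0, "z": 0, "rx": -0.0158, "ry": 0.0019, "rz": 0.0276},
    {"x": -0.036, "y": 0.0043, "z": 0.0628, "rx": -0.0158, "ry": 0.0019, "rz": 0.0276},
    {"x": -0.036, "y": 0.0043, "z": 0.0628, "rx": 0, "ry": 0, "rz": 0},
    {"x": -0.047, "y": 0.108, "z": -0.0343, "rx": -0.0158, "ry": 0.0019, "rz": 0.0276},
    {"x": -0.047, "y": 0.108, "z": -0.0343, "rx": -0.0158, "ry": 0.0019, "rz": 0.0276},
    {"x": -0.047, "y": 0.108, "z": -0.0343, "rx": -0.0158, "ry": 0.0019, "rz": 0.0276},
    {"x": 0, "y": 0, "z": 0, "rx": -0.0158, "ry": 0.0019, "rz": 0.0276},
    {"x": 0, "y": 0, "z": 0, "rx": -0.0126, "ry": 0.0015, "rz": 0.0221},
    {"x": 0, "y": 0, "z": 0, "rx": 0, "ry": 0, "rz": 0},
  ],
)

```text
time: 16.05
eef_pos: [0.5295, 0.056, 0.2559]
ee_rot: [0.166, 0.807, 0.532, 0.197]
contact_force: [0.4, -0.0, -3.2]
gripper_width: 0.247
finger_force: 62.5
```

```bash
python3 - <<'E'
from h import *
wang();print(delta(*target(2,.1,.03)))
ims={n:read_camera(n) for n in("side","top")}
for k,v in stripes(ims).items(): print(k,v)
for n in ims: cv2.imwrite(f"pics/n3_{n}.png",ims[n][:,:,::-1])
a=np.hstack([cv2.resize(ims["side"][200:275,320:418],(400,306),interpolation=cv2.INTER_CUBIC),cv2.resize(ims["top"][140:215,280:378],(400,306),interpolation=cv2.INTER_CUBIC)]);cv2.imwrite("pics/c7.png",a[:,:,::-1])
E
```

```text
wrench angle 0.096 Maxial 0.045
t 16.05 p [0.5295 0.056  0.2559] z [ 0.4936 -0.0584 -0.8677] y [ 0.7928 -0.3799  0.4766] az -0.447 j [ 0.08 -0.12  2.18 -0.18  0.57  0.61] F [ 0.4 -0.  -3.2] M [0.05 0.63 0.04] w 0.247 ff 62.5
(array([ 0.0119, -0.0077,  0.0105]), array([ 0.0002, -0.0011, -0.0012]))
side [(1.835, 1.0, 12), (0.53, 0.99, 481), (-0.59, 0.8, 28), (-0.008, 1.0, 167)]
top [(0.564, 0.97, 424), (0.609, 0.95, 354), (-0.557, 0.68, 842), (0.001, 1.0, 67)]
```

View pics/c7.png

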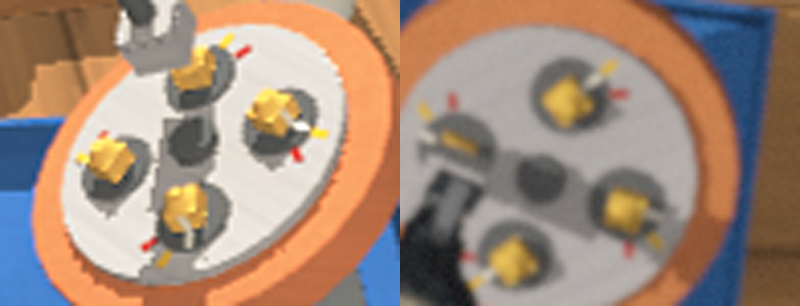

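Call:
step_arm(
  plan=[
    {"x": 0.0119, "y": -0.0077, "z": 0.0105, "rx": 0.0002, "ry": -0.0011, "rz": -0.0012},
    {"x": 0, "y": 0, "z": 0, "rx": 0, "ry": 0, "rz": 0},
    {"x": 0.0144, "y": -0.0017, "z": -0.0251, "rx": 0, "ry": 0, "rz": 0},
    {"x": 0.0144, "y": -0.0017, "z": -0.0251, "rx": 0, "ry": 0, "rz": 0},
    {"x": 0.0144, "y": -0.0017, "z": -0.0251, "rx": 0, "ry": 0, "rz": 0},
    {"x": 0.0144, "y": -0.0017, "z": -0.0251, "rx": 0, "ry": 0, "rz": 0},
    {"x": 0.0144, "y": -0.0017, "z": -0.0251, "rx": 0, "ry": 0, "rz": 0},
    {"x": 0, "y": 0, "z": 0, "rx": 0, "ry": 0, "rz": 0},
    {"x": 0, "y": 0, "z": 0, "rx": 0.0158, "ry": -0.0019, "rz": -0.0276},
    {"x": 0, "y": 0, "z": 0, "rx": 0.0158, "ry": -0.0019, "rz": -0.0276},
  ],
)

```text
time: 16.98
eef_pos: [0.5472, 0.0529, 0.2336]
ee_rot: [0.145, 0.858, 0.443, 0.215]
contact_force: [0.4, 6.6, -4.4]
gripper_width: 0.251
finger_force: 62.6
```

```bash
python3 - <<'E'
from h import *
wang();print(delta(*target(2,.3,.001)))
E
```

```text
wrench angle 0.309 Maxial 0.063
t 16.98 p [0.5472 0.0529 0.2336] z [ 0.4975 -0.0592 -0.8654] y [ 0.6976 -0.5657  0.4397] az -0.681 j [ 0.07 -0.05  2.17 -0.19  0.5   0.83] F [ 0.4  6.6 -4.4] M [1.52 0.58 0.91] w 0.251 ff 62.6
(array([-0.0049, -0.0008, -0.0036]), array([-0.0015,  0.0006,  0.0022]))
```

Call:
step_arm(
  plan=[
    {"x": -0.0025, "y": 0, "z": -0.0018, "rx": 0.0158, "ry": -0.0019, "rz": -0.0276},
    {"x": 0, "y": 0, "z": 0, "rx": 0.0158, "ry": -0.0019, "rz": -0.0276},
    {"x": 0, "y": 0, "z": 0, "rx": 0.0158, "ry": -0.0019, "rz": -0.0276},
    {"x": 0, "y": 0, "z": 0, "rx": 0.0158, "ry": -0.0019, "rz": -0.0276},
    {"x": 0, "y": 0, "z": 0, "rx": 0.0158, "ry": -0.0019, "rz": -0.0276},
    {"x": 0, "y": 0, "z": 0, "rx": 0.0158, "ry": -0.0019, "rz": -0.0276},
    {"x": 0, "y": 0, "z": 0, "rx": 0, "ry": 0, "rz": 0},
    {"x": 0, "y": 0, "z": 0, "rx": 0, "ry": 0, "rz": 0},
    {"x": 0, "y": 0, "z": 0, "rx": 0, "ry": 0, "rz": 0},
    {"x": 0, "y": 0, "z": 0, "rx": 0, "ry": 0, "rz": 0},
  ],
)

```text
time: 17.82
eef_pos: [0.5477, 0.0529, 0.2342]
ee_rot: [0.077, 0.95, 0.172, 0.249]
contact_force: [3.5, 4.0, -6.4]
gripper_width: 0.247
finger_force: 62.5
```

```bash
python3 - <<'E'
from h import *
wang();print(delta(*target(2,.91,.001)))
E
```

```text
wrench angle 0.904 Maxial 0.014
t 17.82 p [0.5477 0.0529 0.2342] z [ 0.499  -0.0604 -0.8645] y [ 0.2878 -0.9294  0.2311] az -1.27 j [ 0.07 -0.05  2.17 -0.2   0.5   1.43] F [ 3.5  4.  -6.4] M [1.02 0.18 0.59] w 0.247 ff 62.5
(array([-0.0073, -0.0006, -0.0067]), array([ 0.0012,  0.0008, -0.0017]))
```

Call:
step_arm(
  plan=[
    {"x": 0, "y": 0, "z": 0, "rx": -0.0158, "ry": 0.0019, "rz": 0.0276},
    {"x": 0, "y": 0, "z": 0, "rx": -0.0158, "ry": 0.0019, "rz": 0.0276},
    {"x": -0.036, "y": 0.0043, "z": 0.0628, "rx": -0.0158, "ry": 0.0019, "rz": 0.0276},
    {"x": -0.036, "y": 0.0043, "z": 0.0628, "rx": 0, "ry": 0, "rz": 0},
    {"x": -0.0364, "y": -0.1243, "z": -0.0123, "rx": -0.0158, "ry": 0.0019, "rz": 0.0276},
    {"x": -0.0364, "y": -0.1243, "z": -0.0123, "rx": -0.0158, "ry": 0.0019, "rz": 0.0276},
    {"x": -0.0364, "y": -0.1243, "z": -0.0123, "rx": -0.0158, "ry": 0.0019, "rz": 0.0276},
    {"x": -0.0364, "y": -0.1243, "z": -0.0123, "rx": -0.0158, "ry": 0.0019, "rz": 0.0276},
    {"x": 0, "y": 0, "z": 0, "rx": -0.0158, "ry": 0.0019, "rz": 0.0276},
    {"x": 0, "y": 0, "z": 0, "rx": 0, "ry": 0, "rz": 0},
  ],
)

```text
time: 18.65
eef_pos: [0.5065, -0.0338, 0.2498]
ee_rot: [0.162, 0.823, 0.506, 0.202]
contact_force: [0.4, -0.5, -4.0]
gripper_width: 0.248
finger_force: 62.8
```

```bash
python3 - <<'E'
from h import *
wang();print(delta(*target(3,.1,.03)))
ims={n:read_camera(n) for n in("side","top")}
for k,v in stripes(ims).items(): print(k,v)
E
```

```text
wrench angle 0.158 Maxial 0.017
t 18.65 p [ 0.5065 -0.0338  0.2498] z [ 0.4955 -0.0625 -0.8663] y [ 0.7674 -0.4357  0.4704] az -0.516 j [-0.16 -0.18  2.25  0.04  0.55  0.28] F [ 0.4 -0.5 -4. ] M [0.1  0.64 0.03] w 0.248 ff 62.8
(array([-0.0188, -0.0554, -0.0081]), array([-0.0084,  0.0008,  0.0163]))
side [(1.72, 0.94, 419), (0.528, 0.99, 469), (0.593, 0.99, 517), (0.045, 0.84, 188)]
top [(0.563, 0.97, 403), (0.609, 0.95, 361), (0.563, 0.95, 471), (2.568, 0.92, 823)]
```

Call:
step_arm(
  plan=[
    {"x": -0.0188, "y": -0.0554, "z": -0.0081, "rx": -0.0116, "ry": 0.0012, "rz": 0.0218},
    {"x": 0, "y": 0, "z": 0, "rx": 0, "ry": 0, "rz": 0},
    {"x": 0.0144, "y": -0.0017, "z": -0.0251, "rx": 0, "ry": 0, "rz": 0},
    {"x": 0.0144, "y": -0.0017, "z": -0.0251, "rx": 0, "ry": 0, "rz": 0},
    {"x": 0.0144, "y": -0.0017, "z": -0.0251, "rx": 0, "ry": 0, "rz": 0},
    {"x": 0.0144, "y": -0.0017, "z": -0.0251, "rx": 0, "ry": 0, "rz": 0},
    {"x": 0.0144, "y": -0.0017, "z": -0.0251, "rx": 0, "ry": 0, "rz": 0},
    {"x": 0, "y": 0, "z": 0, "rx": 0, "ry": 0, "rz": 0},
    {"x": 0, "y": 0, "z": 0, "rx": 0.0158, "ry": -0.0019, "rz": -0.0276},
    {"x": 0, "y": 0, "z": 0, "rx": 0.0158, "ry": -0.0019, "rz": -0.0276},
  ],
)

```text
time: 19.58
eef_pos: [0.5186, -0.0448, 0.2239]
ee_rot: [0.148, 0.853, 0.453, 0.214]
contact_force: [2.7, 1.3, -5.8]
gripper_width: 0.246
finger_force: 62.5
```

```bash
python3 - <<'E'
from h import *
wang();print(delta(*target(3,.28,.001)))
E
```

```text
wrench angle 0.285 Maxial 0.172
t 19.58 p [ 0.5186 -0.0448  0.2239] z [ 0.499  -0.0583 -0.8646] y [ 0.709  -0.5462  0.446 ] az -0.656 j [-0.19 -0.11  2.25  0.08  0.47  0.34] F [ 2.7  1.3 -5.8] M [0.21 0.36 0.29] w 0.246 ff 62.5
(array([-0.0075, -0.009 , -0.0042]), array([-0.0012,  0.001 ,  0.0011]))
```

Call:
step_arm(
  plan=[
    {"x": -0.004, "y": -0.006, "z": -0.002, "rx": 0.0158, "ry": -0.0019, "rz": -0.0276},
    {"x": 0, "y": 0, "z": 0, "rx": 0.0158, "ry": -0.0019, "rz": -0.0276},
    {"x": 0, "y": 0, "z": 0, "rx": 0.0158, "ry": -0.0019, "rz": -0.0276},
    {"x": 0, "y": 0, "z": 0, "rx": 0.0158, "ry": -0.0019, "rz": -0.0276},
    {"x": 0, "y": 0, "z": 0, "rx": 0.0158, "ry": -0.0019, "rz": -0.0276},
    {"x": 0, "y": 0, "z": 0, "rx": 0.0158, "ry": -0.0019, "rz": -0.0276},
    {"x": 0, "y": 0, "z": 0, "rx": 0.0032, "ry": -0.0004, "rz": -0.0055},
    {"x": 0, "y": 0, "z": 0, "rx": 0, "ry": 0, "rz": 0},
    {"x": 0, "y": 0, "z": 0, "rx": 0, "ry": 0, "rz": 0},
    {"x": 0, "y": 0, "z": 0, "rx": 0, "ry": 0, "rz": 0},
  ],
)

```text
time: 20.42
eef_pos: [0.5185, -0.0461, 0.2241]
ee_rot: [0.077, 0.95, 0.173, 0.25]
contact_force: [4.9, -0.2, -8.0]
gripper_width: 0.244
finger_force: 62.1
```

```bash
python3 - <<'E'
from h import *
wang();print(delta(*target(3,.91,.001)))
E
```

```text
wrench angle 0.901 Maxial 0.152
t 20.42 p [ 0.5185 -0.0461  0.2241] z [ 0.5011 -0.0604 -0.8633] y [ 0.2898 -0.9282  0.2332] az -1.268 j [-0.19 -0.11  2.25  0.08  0.47  0.95] F [ 4.9 -0.2 -8. ] M [0.23 0.01 0.31] w 0.244 ff 62.1
(array([-0.0071, -0.0024, -0.0054]), array([ 0.0017,  0.0016, -0.0026]))
```

Call:
step_arm(
  plan=[
    {"x": 0, "y": 0, "z": 0, "rx": -0.0158, "ry": 0.0019, "rz": 0.0276},
    {"x": 0, "y": 0, "z": 0, "rx": -0.0158, "ry": 0.0019, "rz": 0.0276},
    {"x": -0.036, "y": 0.0043, "z": 0.0628, "rx": -0.0158, "ry": 0.0019, "rz": 0.0276},
    {"x": -0.036, "y": 0.0043, "z": 0.0628, "rx": 0, "ry": 0, "rz": 0},
    {"x": -0.0351, "y": 0.081, "z": -0.0258, "rx": 0, "ry": 0, "rz": 0},
    {"x": -0.0351, "y": 0.081, "z": -0.0258, "rx": 0, "ry": 0, "rz": 0},
    {"x": -0.0351, "y": 0.081, "z": -0.0258, "rx": 0, "ry": 0, "rz": 0},
    {"x": -0.0351, "y": 0.081, "z": -0.0258, "rx": 0, "ry": 0, "rz": 0},
    {"x": 0, "y": 0, "z": 0, "rx": 0, "ry": 0, "rz": 0},
    {"x": 0, "y": 0, "z": 0, "rx": 0, "ry": 0, "rz": 0},
  ],
)

```text
time: 21.25
eef_pos: [0.4742, 0.0211, 0.2275]
ee_rot: [0.112, 0.913, 0.314, 0.234]
contact_force: [-0.4, -0.1, -4.2]
gripper_width: 0.245
finger_force: 62.8
```

```bash
python3 - <<'E'
from h import *
wang();print(delta(*target(0,.6,.03)))
ims={n:read_camera(n) for n in("side","top")}
for k,v in stripes(ims).items(): print(k,v)
t=ims["top"];h=cv2.cvtColor(t,cv2.COLOR_RGB2HSV)
u=proj("top",SEAT[3]);print(u);x,y=int(u[0]),int(u[1])
for yy in range(y-3,y+13): print(yy,[int(v) for v in h[yy,x:x+14,2]])
E
```

```text
wrench angle 0.598 Maxial -0.013
t 21.25 p [0.4742 0.0211 0.2275] z [ 0.4978 -0.0584 -0.8653] y [ 0.5213 -0.7773  0.3523] az -0.98 j [-0.02 -0.22  2.33 -0.1   0.5   0.97] F [-0.4 -0.1 -4.2] M [ 0.06  0.57 -0.02] w 0.245 ff 62.8
(array([ 0.0016, -0.0062,  0.0003]), array([-0.0001,  0.0005, -0.0007]))
side [(0.859, 0.94, 126), (0.526, 0.99, 474), (0.633, 0.99, 408), (0.697, 0.97, 164)]
top [(0.067, 0.86, 1112), (0.612, 0.95, 350), (0.548, 0.93, 485), (0.896, 0.92, 97)]
[334.93454195 189.97654403]
186 [168, 177, 163, 125, 91, 90, 94, 98, 98, 110, 139, 166, 180, 180]
187 [196, 201, 185, 143, 103, 82, 82, 85, 95, 101, 125, 156, 176, 181]
188 [208, 213, 199, 170, 126, 92, 77, 75, 82, 96, 116, 153, 174, 180]
189 [220, 213, 203, 183, 150, 115, 87, 72, 72, 88, 113, 148, 174, 179]
190 [221, 211, 198, 182, 161, 136, 106, 80, 70, 75, 102, 137, 166, 179]
191 [220, 208, 193, 174, 160, 149, 128, 94, 72, 74, 93, 128, 156, 174]
192 [216, 211, 196, 173, 161, 163, 148, 106, 73, 78, 100, 123, 147, 166]
193 [212, 213, 198, 171, 157, 160, 147, 102, 73, 80, 104, 125, 138, 153]
194 [207, 203, 184, 155, 143, 143, 122, 90, 75, 94, 117, 131, 139, 145]
195 [194, 183, 153, 132, 134, 141, 126, 95, 93, 112, 132, 142, 153, 161]
196 [187, 170, 133, 110, 124, 144, 141, 122, 119, 142, 158, 163, 170, 176]
197 [174, 159, 120, 103, 120, 144, 155, 157, 164, 174, 177, 180, 179, 178]
198 [144, 138, 125, 124, 141, 160, 174, 187, 193, 195, 189, 183, 178, 176]
199 [158, 154, 155, 156, 167, 176, 186, 196, 205, 208, 196, 181, 175, 167]
200 [175, 174, 177, 176, 176, 181, 182, 189, 201, 206, 195, 180, 170, 161]
201 [181, 178, 180, 179, 179, 179, 178, 181, 187, 189, 186, 176, 165, 150]
```

Call:
step_arm(
  plan=[
    {"x": 0.0016, "y": -0.0062, "z": 0.0003, "rx": 0, "ry": 0, "rz": 0},
    {"x": 0, "y": 0, "z": 0, "rx": 0, "ry": 0, "rz": 0},
    {"x": 0.0144, "y": -0.0017, "z": -0.0251, "rx": 0, "ry": 0, "rz": 0},
    {"x": 0.0144, "y": -0.0017, "z": -0.0251, "rx": 0, "ry": 0, "rz": 0},
    {"x": 0.0144, "y": -0.0017, "z": -0.0251, "rx": 0, "ry": 0, "rz": 0},
    {"x": 0.0144, "y": -0.0017, "z": -0.0251, "rx": 0, "ry": 0, "rz": 0},
    {"x": 0.0144, "y": -0.0017, "z": -0.0251, "rx": 0, "ry": 0, "rz": 0},
    {"x": 0, "y": 0, "z": 0, "rx": 0, "ry": 0, "rz": 0},
    {"x": 0, "y": 0, "z": 0, "rx": 0.0158, "ry": -0.0019, "rz": -0.0276},
    {"x": 0, "y": 0, "z": 0, "rx": 0.0158, "ry": -0.0019, "rz": -0.0276},
  ],
)

```text
time: 22.18
eef_pos: [0.4902, 0.0178, 0.203]
ee_rot: [0.088, 0.941, 0.218, 0.245]
contact_force: [1.4, 3.8, -2.7]
gripper_width: 0.249
finger_force: 62.6
```

```bash
python3 - <<'E'
from h import *
wang();print(delta(*target(0,.8,.001)))
E
```

```text
wrench angle 0.806 Maxial 0.009
t 22.18 p [0.4902 0.0178 0.203 ] z [ 0.4996 -0.0591 -0.8642] y [ 0.3667 -0.8894  0.2728] az -1.18 j [-0.02 -0.13  2.32 -0.11  0.43  1.18] F [ 1.4  3.8 -2.7] M [0.73 0.13 0.42] w 0.249 ff 62.6
(array([-0.0061,  0.0015, -0.0031]), array([-0.0011,  0.0013,  0.0014]))
```

Call:
step_arm(
  plan=[
    {"x": 0, "y": 0, "z": 0, "rx": 0.0168, "ry": -0.002, "rz": -0.0292},
    {"x": 0, "y": 0, "z": 0, "rx": 0.0168, "ry": -0.002, "rz": -0.0292},
    {"x": 0, "y": 0, "z": 0, "rx": 0.0168, "ry": -0.002, "rz": -0.0292},
    {"x": 0, "y": 0, "z": 0, "rx": 0.0168, "ry": -0.002, "rz": -0.0292},
    {"x": 0, "y": 0, "z": 0, "rx": 0.0168, "ry": -0.002, "rz": -0.0292},
    {"x": 0, "y": 0, "z": 0, "rx": 0.0168, "ry": -0.002, "rz": -0.0292},
    {"x": 0, "y": 0, "z": 0, "rx": 0.0168, "ry": -0.002, "rz": -0.0292},
    {"x": 0, "y": 0, "z": 0, "rx": 0, "ry": 0, "rz": 0},
    {"x": 0, "y": 0, "z": 0, "rx": 0, "ry": 0, "rz": 0},
    {"x": 0, "y": 0, "z": 0, "rx": 0, "ry": 0, "rz": 0},
  ],
)

```text
time: 23.02
eef_pos: [0.4903, 0.0173, 0.2035]
ee_rot: [-0.005, 0.956, -0.135, 0.261]
contact_force: [4.8, -1.2, -5.1]
gripper_width: 0.249
finger_force: 62.4
```

```bash
python3 - <<'E'
from h import *
wang();print(delta(*target(0,1.54,.001)))
E
```

```text
wrench angle 1.54 Maxial 0.169
t 23.02 p [0.4903 0.0173 0.2035] z [ 0.4996 -0.0604 -0.8641] y [-0.2545 -0.9638 -0.0798] az -1.829 j [-0.02 -0.13  2.32 -0.12  0.43  1.92] F [ 4.8 -1.2 -5.1] M [-0.26 -0.18  0.06] w 0.249 ff 62.4
(array([-0.0067,  0.0042, -0.0052]), array([0.0001, 0.0012, 0.0001]))
```

Call:
step_arm(
  plan=[
    {"x": 0, "y": 0, "z": 0, "rx": -0.0158, "ry": 0.0019, "rz": 0.0276},
    {"x": 0, "y": 0, "z": 0, "rx": -0.0158, "ry": 0.0019, "rz": 0.0276},
    {"x": -0.036, "y": 0.0043, "z": 0.0628, "rx": -0.0158, "ry": 0.0019, "rz": 0.0276},
    {"x": -0.036, "y": 0.0043, "z": 0.0628, "rx": 0, "ry": 0, "rz": 0},
    {"x": 0.105, "y": -0.0366, "z": 0.0625, "rx": -0.0169, "ry": 0.002, "rz": 0.0295},
    {"x": 0.105, "y": -0.0366, "z": 0.0625, "rx": -0.0169, "ry": 0.002, "rz": 0.0295},
    {"x": 0.105, "y": -0.0366, "z": 0.0625, "rx": -0.0169, "ry": 0.002, "rz": 0.0295},
    {"x": 0.105, "y": -0.0366, "z": 0.0625, "rx": -0.0169, "ry": 0.002, "rz": 0.0295},
    {"x": 0, "y": 0, "z": 0, "rx": -0.0169, "ry": 0.002, "rz": 0.0295},
    {"x": 0, "y": 0, "z": 0, "rx": -0.0169, "ry": 0.002, "rz": 0.0295},
  ],
)

```text
time: 23.85
eef_pos: [0.56, -0.0107, 0.2789]
ee_rot: [0.113, 0.913, 0.316, 0.234]
contact_force: [-0.6, 0.1, -4.1]
gripper_width: 0.249
finger_force: 62.8
```

```bash
python3 - <<'E'
from h import *
wang();print(delta(*target(1,.6,.03)))
ims={n:read_camera(n) for n in("side","top")}
for k,v in stripes(ims).items(): print(k,v)
E
```

```text
wrench angle 0.595 Maxial 0.025
t 23.85 p [ 0.56   -0.0107  0.2789] z [ 0.498  -0.0583 -0.8652] y [ 0.5238 -0.775   0.3537] az -0.976 j [-0.09 -0.1   2.12 -0.02  0.6   0.83] F [-0.6  0.1 -4.1] M [0.08 0.68 0.03] w 0.249 ff 62.8
(array([-0.0001,  0.0021, -0.0014]), array([ 0.0004,  0.0005, -0.0017]))
side [(0.029, 1.0, 5), (0.307, 0.55, 612), (2.127, 0.6, 660), (0.696, 0.97, 154)]
top [(2.458, 0.57, 347), (2.847, 0.45, 1323), (0.568, 0.96, 463), (0.852, 0.96, 448)]
```

Call:
step_arm(
  plan=[
    {"x": 0, "y": 0.002, "z": -0.001, "rx": 0, "ry": 0, "rz": 0},
    {"x": 0, "y": 0, "z": 0, "rx": 0, "ry": 0, "rz": 0},
    {"x": 0.0144, "y": -0.0017, "z": -0.0251, "rx": 0, "ry": 0, "rz": 0},
    {"x": 0.0144, "y": -0.0017, "z": -0.0251, "rx": 0, "ry": 0, "rz": 0},
    {"x": 0.0144, "y": -0.0017, "z": -0.0251, "rx": 0, "ry": 0, "rz": 0},
    {"x": 0.0144, "y": -0.0017, "z": -0.0251, "rx": 0, "ry": 0, "rz": 0},
    {"x": 0.0144, "y": -0.0017, "z": -0.0251, "rx": 0, "ry": 0, "rz": 0},
    {"x": 0, "y": 0, "z": 0, "rx": 0, "ry": 0, "rz": 0},
    {"x": 0, "y": 0, "z": 0, "rx": 0.0158, "ry": -0.0019, "rz": -0.0276},
    {"x": 0, "y": 0, "z": 0, "rx": 0.0158, "ry": -0.0019, "rz": -0.0276},
  ],
)

```text
time: 24.78
eef_pos: [0.5752, -0.0112, 0.2536]
ee_rot: [0.088, 0.94, 0.218, 0.247]
contact_force: [4.7, 1.6, -2.4]
gripper_width: 0.248
finger_force: 62.7
```

```bash
python3 - <<'E'
from h import *
wang();print(delta(*target(1,.8,.001)))
E
```

```text
wrench angle 0.806 Maxial 0.085
t 24.78 p [ 0.5752 -0.0112  0.2536] z [ 0.5021 -0.0582 -0.8628] y [ 0.3665 -0.8894  0.2733] az -1.18 j [-0.09 -0.03  2.11 -0.03  0.53  1.05] F [ 4.7  1.6 -2.4] M [ 0.31 -0.32  0.3 ] w 0.248 ff 62.7
(array([-0.0042, -0.004 , -0.0007]), array([-0.0013,  0.0022,  0.0012]))
```

Call:
step_arm(
  plan=[
    {"x": 0, "y": 0, "z": 0, "rx": 0.0168, "ry": -0.002, "rz": -0.0292},
    {"x": 0, "y": 0, "z": 0, "rx": 0.0168, "ry": -0.002, "rz": -0.0292},
    {"x": 0, "y": 0, "z": 0, "rx": 0.0168, "ry": -0.002, "rz": -0.0292},
    {"x": 0, "y": 0, "z": 0, "rx": 0.0168, "ry": -0.002, "rz": -0.0292},
    {"x": 0, "y": 0, "z": 0, "rx": 0.0168, "ry": -0.002, "rz": -0.0292},
    {"x": 0, "y": 0, "z": 0, "rx": 0.0168, "ry": -0.002, "rz": -0.0292},
    {"x": 0, "y": 0, "z": 0, "rx": 0.0168, "ry": -0.002, "rz": -0.0292},
    {"x": 0, "y": 0, "z": 0, "rx": 0, "ry": 0, "rz": 0},
    {"x": 0, "y": 0, "z": 0, "rx": 0, "ry": 0, "rz": 0},
    {"x": 0, "y": 0, "z": 0, "rx": 0, "ry": 0, "rz": 0},
  ],
)

```text
time: 25.62
eef_pos: [0.5754, -0.0123, 0.2541]
ee_rot: [-0.005, 0.956, -0.134, 0.262]
contact_force: [5.4, -2.3, -4.4]
gripper_width: 0.246
finger_force: 62.4
```

```bash
python3 - <<'E'
from h import *
wang();print(delta(*target(1,1.54,.001)))
E
```

```text
wrench angle 1.539 Maxial 0.126
t 25.62 p [ 0.5754 -0.0123  0.2541] z [ 0.5028 -0.0607 -0.8623] y [-0.2535 -0.964  -0.0799] az -1.828 j [-0.09 -0.03  2.11 -0.03  0.53  1.78] F [ 5.4 -2.3 -4.4] M [-0.57 -0.36 -0.15] w 0.246 ff 62.4
(array([-0.0049,  0.0017, -0.0031]), array([ 0.0004,  0.0023, -0.0002]))
```

Call:
step_arm(
  plan=[
    {"x": 0, "y": 0, "z": 0, "rx": -0.0158, "ry": 0.0019, "rz": 0.0276},
    {"x": 0, "y": 0, "z": 0, "rx": -0.0158, "ry": 0.0019, "rz": 0.0276},
    {"x": -0.036, "y": 0.0043, "z": 0.0628, "rx": -0.0158, "ry": 0.0019, "rz": 0.0276},
    {"x": -0.036, "y": 0.0043, "z": 0.0628, "rx": 0, "ry": 0, "rz": 0},
    {"x": -0.0365, "y": 0.0813, "z": -0.0265, "rx": -0.0169, "ry": 0.002, "rz": 0.0295},
    {"x": -0.0365, "y": 0.0813, "z": -0.0265, "rx": -0.0169, "ry": 0.002, "rz": 0.0295},
    {"x": -0.0365, "y": 0.0813, "z": -0.0265, "rx": -0.0169, "ry": 0.002, "rz": 0.0295},
    {"x": -0.0365, "y": 0.0813, "z": -0.0265, "rx": -0.0169, "ry": 0.002, "rz": 0.0295},
    {"x": 0, "y": 0, "z": 0, "rx": -0.0169, "ry": 0.002, "rz": 0.0295},
    {"x": 0, "y": 0, "z": 0, "rx": -0.0169, "ry": 0.002, "rz": 0.0295},
  ],
)

```text
time: 26.45
eef_pos: [0.5277, 0.0562, 0.2544]
ee_rot: [0.111, 0.913, 0.318, 0.231]
contact_force: [0.4, 0.1, -3.9]
gripper_width: 0.25
finger_force: 62.8
```

```bash
python3 - <<'E'
from h import *
wang();print(delta(*target(2,.6,.03)))
ims={n:read_camera(n) for n in("side","top")}
for k,v in stripes(ims).items(): print(k,v)
for n in ims: cv2.imwrite(f"pics/n4_{n}.png",ims[n][:,:,::-1])
a=np.hstack([cv2.resize(ims["side"][200:275,320:418],(400,306),interpolation=cv2.INTER_CUBIC),cv2.resize(ims["top"][140:215,280:378],(400,306),interpolation=cv2.INTER_CUBIC)]);cv2.imwrite("pics/c8.png",a[:,:,::-1])
E
```

```text
wrench angle 0.591 Maxial 0.049
t 26.45 p [0.5277 0.0562 0.2544] z [ 0.4933 -0.0563 -0.868 ] y [ 0.5286 -0.7731  0.3505] az -0.971 j [ 0.08 -0.12  2.19 -0.18  0.57  1.1 ] F [ 0.4  0.1 -3.9] M [0.02 0.55 0.03] w 0.25 ff 62.8
(array([ 0.0208, -0.0088,  0.0178]), array([ 0.0003, -0.0013, -0.0029]))
side [(0.035, 1.0, 13), (1.248, 0.95, 195), (0.559, 0.92, 433), (0.627, 0.93, 195)]
top [(0.83, 0.88, 142), (1.275, 1.0, 14), (-0.969, 0.59, 1309), (0.637, 1.0, 73)]
```

View pics/c8.png

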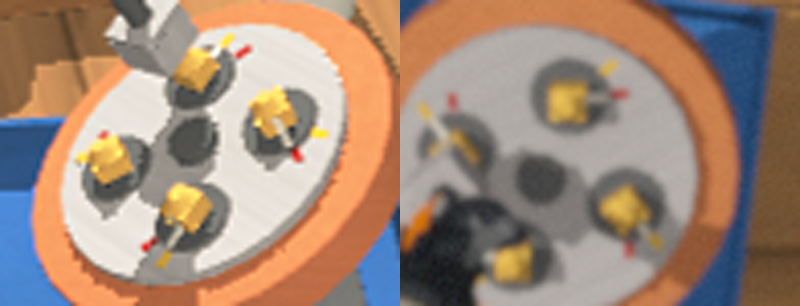

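Nut 1's stripe, at top crop (600,97), points at its red mark. Nuts 2 and 3 sit on their yellow marks. Next is nut 2.

Call:
step_arm(
  plan=[
    {"x": 0.0208, "y": -0.0088, "z": 0.0178, "rx": 0, "ry": -0.0013, "rz": -0.002},
    {"x": 0, "y": 0, "z": 0, "rx": 0, "ry": 0, "rz": 0},
    {"x": 0.0144, "y": -0.0017, "z": -0.0251, "rx": 0, "ry": 0, "rz": 0},
    {"x": 0.0144, "y": -0.0017, "z": -0.0251, "rx": 0, "ry": 0, "rz": 0},
    {"x": 0.0144, "y": -0.0017, "z": -0.0251, "rx": 0, "ry": 0, "rz": 0},
    {"x": 0.0144, "y": -0.0017, "z": -0.0251, "rx": 0, "ry": 0, "rz": 0},
    {"x": 0.0144, "y": -0.0017, "z": -0.0251, "rx": 0, "ry": 0, "rz": 0},
    {"x": 0, "y": 0, "z": 0, "rx": 0, "ry": 0, "rz": 0},
    {"x": 0, "y": 0, "z": 0, "rx": 0.0158, "ry": -0.0019, "rz": -0.0276},
    {"x": 0, "y": 0, "z": 0, "rx": 0.0158, "ry": -0.0019, "rz": -0.0276},
  ],
)

```text
time: 27.38
eef_pos: [0.5478, 0.0522, 0.2338]
ee_rot: [0.088, 0.941, 0.215, 0.245]
contact_force: [0.0, 4.3, -6.4]
gripper_width: 0.248
finger_force: 62.9
```

```bash
python3 - <<'E'
from h import *
wang();print(delta(*target(2,.8,.001)))
E
```

```text
wrench angle 0.812 Maxial 0.114
t 27.38 p [0.5478 0.0522 0.2338] z [ 0.4988 -0.0604 -0.8646] y [ 0.3613 -0.8923  0.2707] az -1.186 j [ 0.07 -0.05  2.17 -0.19  0.5   1.33] F [ 0.   4.3 -6.4] M [1.23 0.82 0.78] w 0.248 ff 62.9
(array([-0.0081,  0.0026, -0.0045]), array([-0.0017,  0.0011,  0.0034]))
```

Call:
step_arm(
  plan=[
    {"x": 0, "y": 0, "z": 0, "rx": 0.0168, "ry": -0.002, "rz": -0.0292},
    {"x": 0, "y": 0, "z": 0, "rx": 0.0168, "ry": -0.002, "rz": -0.0292},
    {"x": 0, "y": 0, "z": 0, "rx": 0.0168, "ry": -0.002, "rz": -0.0292},
    {"x": 0, "y": 0, "z": 0, "rx": 0.0168, "ry": -0.002, "rz": -0.0292},
    {"x": 0, "y": 0, "z": 0, "rx": 0.0168, "ry": -0.002, "rz": -0.0292},
    {"x": 0, "y": 0, "z": 0, "rx": 0.0168, "ry": -0.002, "rz": -0.0292},
    {"x": 0, "y": 0, "z": 0, "rx": 0.0168, "ry": -0.002, "rz": -0.0292},
    {"x": 0, "y": 0, "z": 0, "rx": 0, "ry": 0, "rz": 0},
    {"x": 0, "y": 0, "z": 0, "rx": 0, "ry": 0, "rz": 0},
    {"x": 0, "y": 0, "z": 0, "rx": 0, "ry": 0, "rz": 0},
  ],
)

```text
time: 28.22
eef_pos: [0.548, 0.0518, 0.2341]
ee_rot: [-0.005, 0.956, -0.138, 0.26]
contact_force: [2.9, 1.5, -9.4]
gripper_width: 0.247
finger_force: 62.3
```

```bash
python3 - <<'E'
from h import *
wang();print(delta(*target(2,1.54,.001)))
E
```

```text
wrench angle 1.547 Maxial 0.149
t 28.22 p [0.548  0.0518 0.2341] z [ 0.4973 -0.0629 -0.8653] y [-0.2612 -0.9619 -0.0802] az -1.836 j [ 0.07 -0.04  2.17 -0.2   0.51  2.07] F [ 2.9  1.5 -9.4] M [0.42 0.62 0.37] w 0.247 ff 62.3
(array([-0.0088,  0.0047, -0.0063]), array([-0.0002,  0.0005,  0.0023]))
```

Call:
step_arm(
  plan=[
    {"x": 0, "y": 0, "z": 0, "rx": -0.0158, "ry": 0.0019, "rz": 0.0276},
    {"x": 0, "y": 0, "z": 0, "rx": -0.0158, "ry": 0.0019, "rz": 0.0276},
    {"x": -0.036, "y": 0.0043, "z": 0.0628, "rx": -0.0158, "ry": 0.0019, "rz": 0.0276},
    {"x": -0.036, "y": 0.0043, "z": 0.0628, "rx": 0, "ry": 0, "rz": 0},
    {"x": -0.0257, "y": -0.082, "z": -0.0092, "rx": -0.0169, "ry": 0.002, "rz": 0.0295},
    {"x": -0.0257, "y": -0.082, "z": -0.0092, "rx": -0.0169, "ry": 0.002, "rz": 0.0295},
    {"x": -0.0257, "y": -0.082, "z": -0.0092, "rx": -0.0169, "ry": 0.002, "rz": 0.0295},
    {"x": -0.0257, "y": -0.082, "z": -0.0092, "rx": -0.0169, "ry": 0.002, "rz": 0.0295},
    {"x": -0.0257, "y": -0.082, "z": -0.0092, "rx": -0.0169, "ry": 0.002, "rz": 0.0295},
    {"x": -0.0257, "y": -0.082, "z": -0.0092, "rx": -0.0169, "ry": 0.002, "rz": 0.0295},
  ],
)

```text
time: 29.05
eef_pos: [0.5034, -0.0448, 0.2499]
ee_rot: [0.113, 0.914, 0.31, 0.236]
contact_force: [0.7, -0.7, -3.7]
gripper_width: 0.252
finger_force: 63.1
```

```bash
python3 - <<'E'
from h import *
wang();print(delta(*target(3,.63,.03)))
ims={n:read_camera(n) for n in("side","top")}
for k,v in stripes(ims).items(): print(k,v)
wang();print(delta(*target(3,.63,.03)))
E
```

```text
wrench angle 0.607 Maxial 0.013
t 29.05 p [ 0.5034 -0.0448  0.2499] z [ 0.5013 -0.0599 -0.8632] y [ 0.5136 -0.7823  0.3525] az -0.99 j [-0.2  -0.18  2.26  0.08  0.54  0.66] F [ 0.7 -0.7 -3.7] M [0.04 0.55 0.  ] w 0.252 ff 63.1
(array([-0.0035, -0.0003, -0.0086]), array([ 0.0037,  0.0013, -0.0064]))
side [(-2.42, 0.62, 204), (1.248, 0.95, 204), (1.161, 0.98, 652), (1.812, 0.58, 348)]
top [(1.203, 0.98, 494), (1.463, 0.78, 25), (1.226, 0.99, 440), (1.412, 0.83, 1096)]
wrench angle 0.614 Maxial -0.013
t 29.15 p [ 0.5029 -0.0458  0.2493] z [ 0.4999 -0.0614 -0.8639] y [ 0.5085 -0.7866  0.3502] az -0.997 j [-0.2  -0.18  2.26  0.08  0.54  0.67] F [ 0.7 -0.1 -3.5] M [ 0.1   0.66 -0.  ] w 0.246 ff 63.1
(array([-0.0007,  0.0045, -0.0059]), array([ 0.003 ,  0.001 , -0.0043]))
```

Nuts 0, 1 and 2 measure 1.20, 1.25 and 1.19, so all are on red. Next is nut 3.

Call:
step_arm(
  plan=[
    {"x": -0.0007, "y": 0.0045, "z": -0.0059, "rx": 0.003, "ry": 0.001, "rz": -0.0043},
    {"x": 0, "y": 0, "z": 0, "rx": 0, "ry": 0, "rz": 0},
    {"x": 0.0144, "y": -0.0017, "z": -0.0251, "rx": 0, "ry": 0, "rz": 0},
    {"x": 0.0144, "y": -0.0017, "z": -0.0251, "rx": 0, "ry": 0, "rz": 0},
    {"x": 0.0144, "y": -0.0017, "z": -0.0251, "rx": 0, "ry": 0, "rz": 0},
    {"x": 0.0144, "y": -0.0017, "z": -0.0251, "rx": 0, "ry": 0, "rz": 0},
    {"x": 0.0144, "y": -0.0017, "z": -0.0251, "rx": 0, "ry": 0, "rz": 0},
    {"x": 0, "y": 0, "z": 0, "rx": 0, "ry": 0, "rz": 0},
    {"x": 0, "y": 0, "z": 0, "rx": 0.0158, "ry": -0.0019, "rz": -0.0276},
    {"x": 0, "y": 0, "z": 0, "rx": 0.0158, "ry": -0.0019, "rz": -0.0276},
  ],
)

```text
time: 29.98
eef_pos: [0.5194, -0.0452, 0.2239]
ee_rot: [0.085, 0.943, 0.205, 0.247]
contact_force: [1.8, -5.1, -4.0]
gripper_width: 0.253
finger_force: 63.1
```

```bash
python3 - <<'E'
from h import *
wang();print(delta(*target(3,.83,.001)))
E
```

```text
wrench angle 0.834 Maxial 0.081
t 29.98 p [ 0.5194 -0.0452  0.2239] z [ 0.5004 -0.0595 -0.8638] y [ 0.344  -0.9019  0.2614] az -1.206 j [-0.19 -0.1   2.25  0.08  0.47  0.89] F [ 1.8 -5.1 -4. ] M [-1.12  0.25 -0.57] w 0.253 ff 63.1
(array([-0.0113, -0.007 , -0.0044]), array([-0.0007,  0.0015,  0.001 ]))
```

Call:
step_arm(
  plan=[
    {"x": 0, "y": 0, "z": 0, "rx": 0.0164, "ry": -0.002, "rz": -0.0286},
    {"x": 0, "y": 0, "z": 0, "rx": 0.0164, "ry": -0.002, "rz": -0.0286},
    {"x": 0, "y": 0, "z": 0, "rx": 0.0164, "ry": -0.002, "rz": -0.0286},
    {"x": 0, "y": 0, "z": 0, "rx": 0.0164, "ry": -0.002, "rz": -0.0286},
    {"x": 0, "y": 0, "z": 0, "rx": 0.0164, "ry": -0.002, "rz": -0.0286},
    {"x": 0, "y": 0, "z": 0, "rx": 0.0164, "ry": -0.002, "rz": -0.0286},
    {"x": 0, "y": 0, "z": 0, "rx": 0.0164, "ry": -0.002, "rz": -0.0286},
    {"x": 0, "y": 0, "z": 0, "rx": 0, "ry": 0, "rz": 0},
    {"x": 0, "y": 0, "z": 0, "rx": 0, "ry": 0, "rz": 0},
    {"x": 0, "y": 0, "z": 0, "rx": 0, "ry": 0, "rz": 0},
  ],
)

```text
time: 30.82
eef_pos: [0.5188, -0.0467, 0.2238]
ee_rot: [-0.005, 0.955, -0.141, 0.261]
contact_force: [0.4, -8.6, -3.5]
gripper_width: 0.251
finger_force: 63.1
```

```bash
python3 - <<'E'
from h import *
wang();print(delta(*target(3,1.54,.001)))
E
```

```text
wrench angle 1.554 Maxial 0.149
t 30.82 p [ 0.5188 -0.0467  0.2238] z [ 0.5007 -0.0633 -0.8633] y [-0.2666 -0.9601 -0.0843] az -1.842 j [-0.19 -0.11  2.25  0.07  0.47  1.61] F [ 0.4 -8.6 -3.5] M [-1.91  0.5  -0.96] w 0.251 ff 63.1
(array([-0.0084,  0.0003, -0.0037]), array([-0.0011,  0.0019,  0.0042]))
```

Call:
step_arm(
  plan=[
    {"x": 0, "y": 0, "z": 0, "rx": -0.0158, "ry": 0.0019, "rz": 0.0276},
    {"x": 0, "y": 0, "z": 0, "rx": -0.0158, "ry": 0.0019, "rz": 0.0276},
    {"x": -0.036, "y": 0.0043, "z": 0.0628, "rx": -0.0079, "ry": 0.001, "rz": 0.0138},
    {"x": -0.036, "y": 0.0043, "z": 0.0628, "rx": 0, "ry": 0, "rz": 0},
    {"x": -0.072, "y": 0.008, "z": 0.12, "rx": 0, "ry": 0, "rz": 0},
    {"x": -0.072, "y": 0.008, "z": 0.12, "rx": 0, "ry": 0, "rz": 0},
    {"x": -0.03, "y": -0.15, "z": 0.05, "rx": 0, "ry": 0, "rz": 0},
    {"x": -0.03, "y": -0.15, "z": 0, "rx": 0, "ry": 0, "rz": 0},
    {"x": 0, "y": -0.15, "z": 0, "rx": 0, "ry": 0, "rz": 0},
    {"x": 0, "y": -0.15, "z": 0, "rx": 0, "ry": 0, "rz": 0},
  ],
)

```text
time: 31.65
eef_pos: [0.462, -0.1603, 0.3063]
ee_rot: [0.024, 0.965, -0.021, 0.259]
contact_force: [0.4, 0.5, -4.1]
gripper_width: 0.249
finger_force: 63.2
```

```bash
python3 - <<'E'
from h import *
wang()
ims={n:read_camera(n) for n in("side","top")}
for k,v in stripes(ims).items(): print(k,v)
y=np.array([np.cos(-1.72),np.sin(-1.72),0]);z=np.array([0,0,-1.]);r=np.c_[np.cross(y,z),y,z]
print(delta(np.array([.457,-.317,.20]),r))
# mat corners recheck from side view hull, top nut crop
a=np.hstack([cv2.resize(ims["side"][200:275,320:418],(400,306),interpolation=cv2.INTER_CUBIC),cv2.resize(ims["top"][140:215,280:378],(400,306),interpolation=cv2.INTER_CUBIC)]);cv2.imwrite("pics/c9.png",a[:,:,::-1])
E
```

```text
wrench angle 1.305 Maxial -0.061
t 31.65 p [ 0.462  -0.1603  0.3063] z [ 0.4987 -0.0582 -0.8648] y [-0.0536 -0.9979  0.0363] az -1.624 j [-0.55 -0.29  2.21  0.31  0.76  0.88] F [ 0.4  0.5 -4.1] M [ 0.09  0.55 -0.06] w 0.249 ff 63.2
side [(0.029, 1.0, 4), (1.25, 0.95, 212), (1.16, 0.98, 640), (1.415, 0.97, 641)]
top [(1.217, 0.98, 478), (1.47, 0.82, 24), (1.217, 0.97, 443), (1.261, 0.99, 498)]
(array([-0.0281, -0.7654, -0.5335]), array([ 0.0295,  0.1652, -0.0306]))
```

View pics/c9.png

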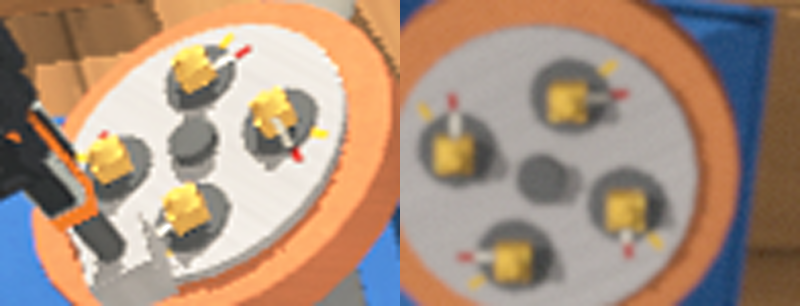

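All four stripes line up with their red marks in the top crop. Next I carry the wrench to the mat.

Call:
step_arm(
  plan=[
    {"x": -0.0028, "y": -0.0765, "z": -0.0534, "rx": 0.003, "ry": 0.0165, "rz": -0.0031},
    {"x": -0.0028, "y": -0.0765, "z": -0.0534, "rx": 0.003, "ry": 0.0165, "rz": -0.0031},
    {"x": -0.0028, "y": -0.0765, "z": -0.0534, "rx": 0.003, "ry": 0.0165, "rz": -0.0031},
    {"x": -0.0028, "y": -0.0765, "z": -0.0534, "rx": 0.003, "ry": 0.0165, "rz": -0.0031},
    {"x": -0.0028, "y": -0.0765, "z": -0.0534, "rx": 0.003, "ry": 0.0165, "rz": -0.0031},
    {"x": -0.0028, "y": -0.0765, "z": -0.0534, "rx": 0.003, "ry": 0.0165, "rz": -0.0031},
    {"x": -0.0028, "y": -0.0765, "z": -0.0534, "rx": 0.003, "ry": 0.0165, "rz": -0.0031},
    {"x": -0.0028, "y": -0.0765, "z": -0.0534, "rx": 0.003, "ry": 0.0165, "rz": -0.0031},
    {"x": -0.0028, "y": -0.0765, "z": -0.0534, "rx": 0.003, "ry": 0.0165, "rz": -0.0031},
    {"x": -0.0028, "y": -0.0765, "z": -0.0534, "rx": 0.003, "ry": 0.0165, "rz": -0.0031},
  ],
)

```text
time: 32.58
eef_pos: [0.4576, -0.3129, 0.1984]
ee_rot: [-0.003, 0.997, -0.074, -0.001]
contact_force: [0.7, 1.5, -3.6]
gripper_width: 0.249
finger_force: 63.4
```

```bash
python3 - <<'E'
from h import *
read_camera("top");st()
y=np.array([np.cos(-1.72),np.sin(-1.72),0]);z=np.array([0,0,-1.]);r=np.c_[np.cross(y,z),y,z]
print(delta(np.array([.457,-.317,.1108]),r))
ims={"side":read_camera("side")};s=ims["side"]
p,rr,_=pose();print("pred socket base px",proj("side",p+rr[:,2]*MOUTH))
E
```

```text
t 32.63 p [ 0.458  -0.3156  0.196 ] z [-0.0041  0.0051 -1.    ] y [-0.1472 -0.9891 -0.0044] az -1.719 j [-0.68  0.25  1.84  0.    1.06  1.04] F [ 3.1 -4.1 -6. ] M [-0.37 -0.64  0.  ] w 0.249 ff 63.3
(array([-0.0048, -0.0069, -0.4261]), array([-0.0016, -0.0013, -0.0005]))
pred socket base px [340.98244731 369.86702707]
```

Call:
step_arm(
  plan=[
    {"x": -0.004, "y": -0.005, "z": -0.08, "rx": -0.001, "ry": -0.001, "rz": 0},
    {"x": 0, "y": 0, "z": -0.08, "rx": 0, "ry": 0, "rz": 0},
    {"x": 0, "y": 0, "z": -0.08, "rx": 0, "ry": 0, "rz": 0},
    {"x": 0, "y": 0, "z": -0.07, "rx": 0, "ry": 0, "rz": 0},
    {"x": 0, "y": 0, "z": -0.05, "rx": 0, "ry": 0, "rz": 0},
    {"x": 0, "y": 0, "z": -0.02, "rx": 0, "ry": 0, "rz": 0},
    {"x": 0, "y": 0, "z": -0.01, "rx": 0, "ry": 0, "rz": 0},
    {"x": 0, "y": 0, "z": -0.01, "rx": 0, "ry": 0, "rz": 0},
    {"x": 0, "y": 0, "z": 0, "rx": 0, "ry": 0, "rz": 0},
    {"x": 0, "y": 0, "z": 0, "rx": 0, "ry": 0, "rz": 0},
  ],
)

```text
time: 33.52
eef_pos: [0.4568, -0.314, 0.1202]
ee_rot: [-0.002, 0.997, -0.073, 0.002]
contact_force: [0.8, -0.7, -2.5]
gripper_width: 0.251
finger_force: 63.3
```

```bash
python3 - <<'E'
from h import *
st()
y=np.array([np.cos(-1.72),np.sin(-1.72),0]);z=np.array([0,0,-1.]);r=np.c_[np.cross(y,z),y,z]
print(delta(np.array([.457,-.317,.1108]),r))
E
```

```text
t 33.52 p [ 0.4568 -0.314   0.1202] z [ 0.005   0.0026 -1.    ] y [-0.1462 -0.9892 -0.0033] az -1.718 j [-0.68  0.34  1.9   0.01  0.9   1.03] F [ 0.8 -0.7 -2.5] M [ 0.   -0.01  0.02] w 0.251 ff 63.3
(array([ 0.0009, -0.0152, -0.0472]), array([-0.0008,  0.0016, -0.0008]))
```

Call:
step_arm(
  plan=[
    {"x": 0, "y": -0.007, "z": -0.008, "rx": -0.0004, "ry": 0.0008, "rz": 0},
    {"x": 0, "y": 0, "z": -0.008, "rx": 0, "ry": 0, "rz": 0},
    {"x": 0, "y": 0, "z": -0.007, "rx": 0, "ry": 0, "rz": 0},
    {"x": 0, "y": 0, "z": -0.006, "rx": 0, "ry": 0, "rz": 0},
    {"x": 0, "y": 0, "z": -0.006, "rx": 0, "ry": 0, "rz": 0},
    {"x": 0, "y": 0, "z": -0.005, "rx": 0, "ry": 0, "rz": 0},
    {"x": 0, "y": 0, "z": 0, "rx": 0, "ry": 0, "rz": 0},
    {"x": 0, "y": 0, "z": 0, "rx": 0, "ry": 0, "rz": 0},
    {"x": 0, "y": 0, "z": 0, "rx": 0, "ry": 0, "rz": 0},
    {"x": 0, "y": 0, "z": 0, "rx": 0, "ry": 0, "rz": 0},
  ],
)

```text
time: 34.35
eef_pos: [0.4563, -0.315, 0.1115]
ee_rot: [-0.001, 0.997, -0.073, 0.001]
contact_force: [0.3, 0.4, -4.0]
gripper_width: 0.249
finger_force: 63.4
```

```bash
python3 - <<'E'
from h import *
st()
s=read_camera("side");p,r,_=pose();print("pred mouth px",proj("side",p+r[:,2]*MOUTH))
k,cc=blobs("side",s,(0,0,110),(179,60,255),(318,340,360,410),20)
for q in cc: print(cv2.boundingRect(q),cv2.approxPolyDP(cv2.convexHull(q),1.5,True)[:,0].tolist())
cv2.imwrite("pics/c10.png",cv2.resize(s[310:430,290:400],(440,480),interpolation=cv2.INTER_CUBIC)[:,:,::-1])
E
```

```text
t 34.35 p [ 0.4563 -0.315   0.1115] z [ 0.0012  0.0023 -1.    ] y [-0.1463 -0.9892 -0.0025] az -1.718 j [-0.68  0.36  1.9   0.    0.88  1.03] F [ 0.3  0.4 -4. ] M [ 0.   -0.05 -0.01] w 0.249 ff 63.4
pred mouth px [339.72854569 391.34841361]
(330, 377, 18, 22) [[330, 377], [346, 379], [346, 398], [331, 398]]
(341, 358, 9, 15) [[344, 358], [349, 370], [342, 372], [341, 360]]
```

Call:
step_arm(
  plan=[
    {"x": 0, "y": 0, "z": -0.003, "rx": 0, "ry": 0, "rz": 0},
    {"x": 0, "y": 0, "z": 0, "rx": 0, "ry": 0, "rz": 0},
    {"x": 0, "y": 0, "z": -0.003, "rx": 0, "ry": 0, "rz": 0},
    {"x": 0, "y": 0, "z": 0, "rx": 0, "ry": 0, "rz": 0},
    {"x": 0, "y": 0, "z": -0.002, "rx": 0, "ry": 0, "rz": 0},
    {"x": 0, "y": 0, "z": 0, "rx": 0, "ry": 0, "rz": 0},
    {"x": 0, "y": 0, "z": 0, "rx": 0, "ry": 0, "rz": 0},
    {"x": 0, "y": 0, "z": 0, "rx": 0, "ry": 0, "rz": 0},
    {"x": 0, "y": 0, "z": 0, "rx": 0, "ry": 0, "rz": 0},
    {"x": 0, "y": 0, "z": 0, "rx": 0, "ry": 0, "rz": 0},
  ],
)

```text
time: 35.23
eef_pos: [0.4565, -0.3151, 0.1106]
ee_rot: [-0.001, 0.997, -0.073, 0.001]
contact_force: [-1.4, 2.5, 5.4]
gripper_width: 0.243
finger_force: 64.4
```

```bash
python3 -c "
from h import *
st()"
```

```text
t 35.23 p [ 0.4565 -0.3151  0.1106] z [ 0.0014  0.0023 -1.    ] y [-0.1463 -0.9892 -0.0025] az -1.718 j [-0.68  0.36  1.9   0.    0.88  1.03] F [-1.4  2.5  5.4] M [ 0.43  0.48 -0.03] w 0.243 ff 64.4
```

Call:
step_arm(
  plan=[
    {"x": 0, "y": 0, "z": 0, "rx": 0, "ry": 0, "rz": 0},
    {"x": 0, "y": 0, "z": 0, "rx": 0, "ry": 0, "rz": 0},
    {"x": 0, "y": 0, "z": 0, "rx": 0, "ry": 0, "rz": 0},
    {"x": 0, "y": 0, "z": 0, "rx": 0, "ry": 0, "rz": 0},
    {"x": 0, "y": 0, "z": 0, "rx": 0, "ry": 0, "rz": 0},
    {"x": 0, "y": 0, "z": 0, "rx": 0, "ry": 0, "rz": 0},
    {"x": 0, "y": 0, "z": 0, "rx": 0, "ry": 0, "rz": 0},
    {"x": 0, "y": 0, "z": 0, "rx": 0, "ry": 0, "rz": 0},
    {"x": 0, "y": 0, "z": 0, "rx": 0, "ry": 0, "rz": 0},
    {"x": 0, "y": 0, "z": 0, "rx": 0, "ry": 0, "rz": 0},
  ],
  gripper=1,
)

```text
time: 36.07
eef_pos: [0.4562, -0.315, 0.1098]
ee_rot: [-0.001, 0.997, -0.073, 0.0]
contact_force: [-0.0, -0.5, -0.1]
gripper_width: 0.997
finger_force: 0.0
```

Call:
step_arm(
  plan=[
    {"x": 0, "y": 0, "z": 0.03, "rx": 0, "ry": 0, "rz": 0},
    {"x": 0, "y": 0, "z": 0.06, "rx": 0, "ry": 0, "rz": 0},
    {"x": 0, "y": 0, "z": 0.1, "rx": 0, "ry": 0, "rz": 0},
    {"x": 0, "y": 0, "z": 0.1, "rx": 0, "ry": 0, "rz": 0},
    {"x": 0, "y": 0, "z": 0.1, "rx": 0, "ry": 0, "rz": 0},
    {"x": 0, "y": 0, "z": 0.1, "rx": 0, "ry": 0, "rz": 0},
    {"x": 0, "y": 0, "z": 0.1, "rx": 0, "ry": 0, "rz": 0},
    {"x": 0, "y": 0, "z": 0.1, "rx": 0, "ry": 0, "rz": 0},
    {"x": 0, "y": 0, "z": 0.05, "rx": 0, "ry": 0, "rz": 0},
    {"x": 0, "y": 0, "z": 0, "rx": 0, "ry": 0, "rz": 0},
  ],
)

```text
time: 36.9
eef_pos: [0.4579, -0.3164, 0.262]
ee_rot: [0.001, 0.997, -0.073, 0.004]
contact_force: [0.3, 0.2, -0.3]
gripper_width: 0.999
finger_force: 0.0
```

```bash
python3 - <<'E'
from h import *
st()
ims={n:read_camera(n) for n in("side","top")}
for k,v in stripes(ims).items(): print(k,v)
s=ims["side"]
k,cc=blobs("side",s,(8,150,180),(30,255,255),(315,330,365,400),20)
for q in cc: print(cv2.minAreaRect(q),cv2.boundingRect(q))
X=np.array([.4565,-.3151,.004]);print([proj("side",X+[0,0,z]).round(1).tolist() for z in(0,.03,.065,.135)])
k,cc=blobs("side",s,(0,0,110),(179,60,255),(318,370,360,410),20)
for q in cc: print(cv2.boundingRect(q))
E
```

```text
t 36.9 p [ 0.4579 -0.3164  0.262 ] z [ 0.007  -0.0024 -1.    ] y [-0.1462 -0.9892  0.0013] az -1.718 j [-0.68  0.17  1.8   0.    1.17  1.03] F [ 0.3  0.2 -0.3] M [ 0.04 -0.04 -0.03] w 0.999 ff 0.0
side [None, (1.252, 0.94, 220), (1.191, 0.99, 423), (-0.436, 0.99, 71)]
top [(1.211, 0.98, 472), (1.322, 0.91, 17), (1.221, 0.98, 453), (1.274, 0.99, 479)]
((340.0, 366.0), (28.0, 12.0), 90.0) (334, 352, 13, 29)
[[339.8, 391.6], [340.1, 384.7], [340.4, 376.2], [341.2, 357.8]]
(330, 377, 18, 22)
```

```bash
python3 -c "
from h import *
print(close_job())"
```

```text
the job is handed in; nothing more can be done
None
```

I handed the job in at about 37 s: all four nuts measure about 1.2 rad (red), tightened in two cross-order passes after topping up the first two nuts once in the yellow pass (they had stopped near 0.5), and the orange wrench stands upright, released, about 4 mm from the mat's measured centre.

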